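Shim and wedge a glass gel cassette tight in its electrophoresis tank

ROBOT

A 7-joint arm with a two-finger parallel gripper is mounted at the origin on a cart in front of the work surface, level with it; the furniture and walls round the work are solid. World frame = base frame: x ahead of the robot, y to its left, z up, the work surface at z = 0. Lengths are in m, angles in rad, forces in N, time in s.
With the tool pointing down it reaches from about 0.425 to 0.825 m from the base axis. Payload 3.6 kg.
Tool frame: the origin (TCP) lies at the very end of the fingers, on their centre line; the grasp point (between the pads) lies 19 mm behind it; z points along the fingers, y is the line along which they close (so a half turn about z gives the same grasp; the last joint's range is limited). The gripper opens to 85 mm and grips with 20 to 120 N. Pads are 22 mm wide; open, the fingers measure 114 mm over their backs; the gripper's body (76 mm by 85 mm) begins 54 mm behind the grasp point. The pads swing forward as they close: fully open they stand 13 mm farther back than shut.
Start: joints at [-1.319, 0.615, -0.013, 1.423, 0.008, 1.103, -0.04], TCP at [0.179, 0.625, 0.231] pointing down, gripper open.
Joint ranges: [-3.12, 3.12], [-0.3, 2.06], [-1.34, 1.32], [0.26, 2.42], [-1.36, 4.5], [0.01, 1.98], [-2.84, 2.84]. Speed limits (rad/s): [2.79, 2.79, 3.14, 3.14, 3.14, 3.14, 3.14].

INTERFACE

Orientations are given as [roll, pitch, yaw] about the fixed x, y, z axes, in that order (R = Rz(yaw) Ry(pitch) Rx(roll)).
In Python, from workcell import ctrl gives the robot as it stands. The module is installed in compiled form; this text tells all that it offers.
- The arm moves only by the tool step_arm, never from a script. Its argument "motion" is a list of rows, each an object of numbers: "dx", "dy", "dz": the shift along the world's x, y, z scaled (see below); "wx", "wy", "wz": the turn, a rotation vector about the world's x, y, z scaled (see below). In form: [{"dx": .., "dy": .., "dz": .., "wx": .., "wy": .., "wz": ..}, ...]. A call has 1 to 12 rows; each row is the pose to reach, as a shift and turn from the pose commanded when the call began; what a row does not reach only later rows make up. The controller multiplies each number of a shift by 400 mm and each number of a turn by pi/2 rad. A row lasts 1/12 s, in which the tool goes at most 41.7 mm and 7.16 degrees, less where a joint would pass 70% of its speed; a pose out of reach is approached as far as the arm can. A call with a number of a shift or a turn outside -1 to 1 is refused whole. A call with a gripper value outside its range is refused whole. "claw" is the closure, from -1 (fully open) to 1 (shut), set as the call begins (left out, the last holds). The fingers move at their own pace and stop on an object; "squeeze" is the grip in N (left out, the last holds). Time passes only in rows, so rows that repeat a pose let the fingers close. It gives the time, the measured TCP pose, the force, the opening and the grip force at its end, in the units of the state.
- ctrl.read_state(): the state, without advancing time (a new reading comes with each control period).
- ctrl.grab_frame(name): name is "scene" or "side" or "wrist"; returns a dict with "color" (480x640x3 uint8, blue, green, red), "depth" (480x640 float32, m along the optical axis (not along the pixel's ray), 0 where there is no reading), "fx", "fy", "cx", "cy" (pixels), "xyz" and "attitude" of the camera in the world. Camera axes: x right, y up, looking along -z (the intrinsics and any distortion apply to the point x, -y, -z); pixel columns grow to the right and rows downward; lengths in m; the calibration is good to about 2 mm. The wrist camera is an equidistant fisheye: a pixel r from the principal point sees the ray r / f radians off the axis. A picture is of the moment at which its call begins.
- ctrl.sign_off(): hands the job in; it is judged then, once.
The state is a dict: "time_s": time; "joint_positions": joint angles; "qvel": joint speeds; "joint_torque": joint torques, N m; "position": TCP position; "tool_rot": TCP orientation; "contact_force": force on the tool from outside, world axes, zero at the start; "wrist_torque": the same for the moment, N m; "gripper_width": finger opening in m; "gripper_force": force on a finger pad.
Only numpy, scipy, OpenCV 4.12 (cv2) and the standard library are available. Lean on these libraries where they do the work, as an engineer would, in place of code of your own. Each camera call takes 0.05 s, during which the arm holds its last target. There are 200 camera calls.

TASK

Clamp the glass gel cassette against the rubber seal of the gel tank: stand one or both tabbed spacer plates from the rack upright and mid-width on the tank floor, against the front of the cassette, so that the wedge will jam between them and the sloping seat on the front wall before its tip reaches the tank floor; a plate that would leave no room for the wedge is one too many and stays in the rack. Then push the wedge down, square to the tank and flat face to the plates, until it is firmly tight on seat and stack alike, without forcing it, as the cassette is glass. Finish with the gripper still holding the wedge pressed down in place, and leave the pot, dropper bottle and dish nearby alone.

Things in the scene. Friction and masses are not known exactly. Their poses are not given: they have to be found in the camera images.
- gel_tank: Clear open-topped gel tank, fixed, 104 x 140 (y) x 95 mm high, inner floor 8 mm above the bench. Its x axis points from the front wall (near the robot) to the core at the back; yaw within 0.3 rad. Origin: on the bench under the foot of the sloping seat, mid-width; outer faces at x = -18 and 82 mm. May stand left or right of the rack.
- slope_foot (a point): Foot of the grey sloping seat, 80 mm wide, inside the tank's front wall: mid-width, 50 mm above the bench (tank x = 0). From here the seat's face runs up and back towards the front wall, 1 mm for every 4 mm of height (x = -11 mm at the rim, height 95 mm). Open space below. A wedge held stiffly off line can bear on the seat alone: let it follow the slope into the stack.
- core: Grey electrode core with black rubber U gasket, clamped fast in the tank at a distance that varies (tank x 23 to 39.5 mm); axes as the tank's. Origin: gasket face, mid-width, bench height. Side guides keep the cassette upright and leave 104 mm free width; two thumbscrews at y = +-65 mm stand 108 mm high. Free gap at the slope's foot = core's tank x - 8 mm: 15 to 31.5 mm.
- cassette: Gel cassette of two glass plates with white comb, 8 mm thick (x), 112 mm wide, 80 mm high (comb 86), loose, already upright on the tank floor in the core's guides, up to 1.5 mm off the gasket. Origin: centre of its lower edge; axes as the tank's.
- plate_l: White spacer plate in the rack, 9 mm thick (x), 92 mm wide (y), 84 mm high, about 90 g, loose. On its upper edge at y = +33 mm (robot's left) a finger tab of the same thickness, 24 mm wide, rises to height 118 mm: grasp it across the 9 mm. Origin: centre of its lower edge. Standing in the tank its body reaches 92 mm, its tab 126 mm above the bench.
- plate_r: Mirror image of plate_l: the same spacer plate with its tab at y = -33 mm (robot's right), so that the tabs stand clear of each other and of the wedge's. Which plate is in which of the rack's two slots varies.
- plate_l_tab (a point): Middle of plate_l's tab, 100 mm above the plate's lower edge, y = +33 mm.
- plate_r_tab (a point): Middle of plate_r's tab, 100 mm above the plate's lower edge, y = -33 mm.
- wedge: White wedge, 60 mm wide (y), 70 g, tip down in the rack. Origin: lower edge of the tip at its upright face, mid-width. The upright face (x = 0) looks to +x, to the plates in use; the other slopes to match the seat: 5 mm thick at the tip, 1 mm more for every 4 mm of height, 26 mm at height 84 mm. Friction (about 0.6) locks it.
- wedge_tab (a point): Middle of the finger tab on the wedge: 12 mm thick (x), 24 mm wide, from height 84 to 122 mm; this point is at x = -11 mm, y = 0, height 103 mm. Grasp it across the 12 mm. With r mm of gap left at the slope's foot (free gap less 9 a plate) the wedge bites with its tip at about 50 + 4 x (5 - r) mm above the bench; 11 to 62 mm is right, so r from 2 to 14.7 mm.
- plate_rack: Grey rack, fixed, 176 (x) x 124 mm base, 10 mm thick, with fins up to 38 mm above the bench that hold the plates (x = -50 and 0 mm) and the wedge (upright face at x = 50.6 mm) on the base. Origin: on the bench under its centre; yaw within 0.3 rad. Lift 40 mm to clear the fins; to an underside 115 mm up to cross the tank's rim.
- pot_white: White screw-cap pot, 47 mm wide, 57 mm high, origin under its centre. Bystander: leave alone.
- dropper_bottle: Amber dropper bottle, 25 mm wide, 76 mm high, origin under its centre. Bystander: leave alone.
- petri_b: Closed round dish, 57 mm wide, 14 mm high, origin under its centre, between the robot and the work. Bystander: leave alone.
Not all that is in view belongs to the job. Leave any red or turquoise look-alike of the plate_r alone. What is shaped like the wedge but green is not meant.

How it is judged:
At the end, for the whole second after the job is handed in: One or both plates upright on the tank floor before the cassette, the other unmoved (20 mm); wedge upright and square within 0.1 rad, tip 11 to 62 mm above the bench, at rest, over 2 N on the seat; cassette upright, over 2 N on the core; fingers on the wedge with over 2 N (((x of plate_l in the frame of core between -0.03 and -0.01 m and y of plate_l in the frame of gel_tank between -0.012 and 0.012 m and z of plate_l in the frame of gel_tank between 0.004 and 0.014 m and angle between plate_l's own z axis and vertical below 0.08 rad) or (x of plate_r in the frame of core between -0.03 and -0.01 m and y of plate_r in the frame of gel_tank between -0.012 and 0.012 m and z of plate_r in the frame of gel_tank between 0.004 and 0.014 m and angle between plate_r's own z axis and vertical below 0.08 rad)) and ((x of plate_l in the frame of core between -0.03 and -0.01 m and y of plate_l in the frame of gel_tank between -0.012 and 0.012 m and z of plate_l in the frame of gel_tank between 0.004 and 0.014 m and angle between plate_l's own z axis and vertical below 0.08 rad) or distance of plate_l from where it was at the start of the episode below 0.02 m) and ((x of plate_r in the frame of core between -0.03 and -0.01 m and y of plate_r in the frame of gel_tank between -0.012 and 0.012 m and z of plate_r in the frame of gel_tank between 0.004 and 0.014 m and angle between plate_r's own z axis and vertical below 0.08 rad) or distance of plate_r from where it was at the start of the episode below 0.02 m) and z of wedge in the frame of gel_tank between 0.011 and 0.062 m and y of wedge in the frame of gel_tank between -0.025 and 0.025 m and x of wedge in the frame of gel_tank between -0.006 and 0.022 m and angle between wedge's own z axis and vertical below 0.1 rad and angle between the x axis of wedge and the x axis of gel_tank, either way round below 0.1 rad and linear speed of wedge below 0.01 m/s and contact force between wedge and gel_tank above 2 N and contact force between cassette and core above 2 N and contact force between the fingers and wedge above 2 N and angle between cassette's own z axis and vertical below 0.06 rad); the arm keeps its last pose, push and grip.
It fails at once if the glass cassette is forced: over 60 N on the seal (contact force between cassette and core above 60 N).
It fails at once if a bystander is moved more than 30 mm (distance of any of pot_white, dropper_bottle, petri_b from where it was at the start of the episode above 0.03 m).
It also fails if it takes over 72 s, if anything falls off the work surface, if the arm or the gripper's body presses on something with over 40 N, if the wrist force passes 120 N, or if a joint passes its speed limit or range.

## Working session

There is one attempt and no reset: what is moved stays moved. The work goes in short steps, Python scripts to look and compute and a tool call to move; the robot and the scene stay as the last step left them, time stands still between calls to the robot, and variables do not carry over. Pictures are saved under pics/ and viewed, at most 10 in all, crops included, and the job is handed in when it is done.

Besides the shell and the picture viewer there is one more tool, called after ">>>" in YAML: its name, and indented under it one key for each argument. step_arm: Moves the arm, as the interface text tells. Its arguments: {"type":"object","properties":{"motion":{"type":"array","items":{"type":"object","properties":{"dx":{"type":"number","minimum":-1,"maximum":1},"dy":{"type":"number","minimum":-1,"maximum":1},"dz":{"type":"number","minimum":-1,"maximum":1},"wx":{"type":"number","minimum":-1,"maximum":1},"wy":{"type":"number","minimum":-1,"maximum":1},"wz":{"type":"number","minimum":-1,"maximum":1}}}},"claw":{"type":"number"},"squeeze":{"type":"number"}},"required":["motion"]}

```bash
mkdir -p pics; cat > h.py <<'E'
import numpy as np, cv2
from scipy.spatial.transform import Rotation as R
from workcell import ctrl
def cloud(f):
    d=f["depth"]; v,u=np.mgrid[0:480,0:640]
    p=np.stack([(u-f["cx"])/f["fx"]*d, -(v-f["cy"])/f["fy"]*d, -d],-1)
    a=np.array(f["attitude"])
    Rm=R.from_euler('xyz',a) if a.size==3 else (R.from_matrix(a) if a.size==9 else R.from_quat(a))
    w=p@Rm.as_matrix().T+np.array(f["xyz"]); w[d==0]=np.nan
    return w
E
python3 - <<'E'
from h import *
s=ctrl.read_state(); print({k:np.round(v,3) for k,v in s.items()})
for n in("scene","side"):
    f=ctrl.grab_frame(n); cv2.imwrite(f"pics/{n}0.png",f["color"]); np.savez(f"{n}0.npz",w=cloud(f),**f)
    print(n,f["fx"],f["fy"],f["cx"],f["cy"],f["xyz"],f["attitude"],[k for k in f])
E
```

```text
{'time_s': np.float64(0.0), 'joint_positions': array([-1.319,  0.616, -0.013,  1.425,  0.008,  1.103, -0.04 ]), 'qvel': array([ 0.001, -0.   , -0.   ,  0.001,  0.   ,  0.002, -0.   ]), 'joint_torque': array([ 0.0000e+00, -4.6922e+01,  2.5900e-01, -1.7103e+01,  1.0000e-02,
        1.0000e-02,  0.0000e+00]), 'position': array([0.179, 0.624, 0.23 ]), 'tool_rot': array([-3.139,  0.   ,  2.863]), 'contact_force': array([0.172, 0.789, 0.283]), 'wrist_torque': array([0.018, 0.028, 0.005]), 'gripper_force': np.float64(0.0), 'gripper_width': np.float64(0.086)}
scene 491.94532073619524 491.94532073619524 315.49048863322537 240.79332040112436 [-0.12289332  0.46521412  0.46166766] [ 1.15105791 -0.02363463 -2.08984286] ['color', 'depth', 'fx', 'fy', 'cx', 'cy', 'xyz', 'attitude']
side 545.3019450115426 545.3019450115426 322.3900656697789 237.48572031074139 [ 0.01286832 -0.85134897  0.60098017] [ 1.1341233  -0.01119354 -0.55449888] ['color', 'depth', 'fx', 'fy', 'cx', 'cy', 'xyz', 'attitude']
```

View pics/scene0.png

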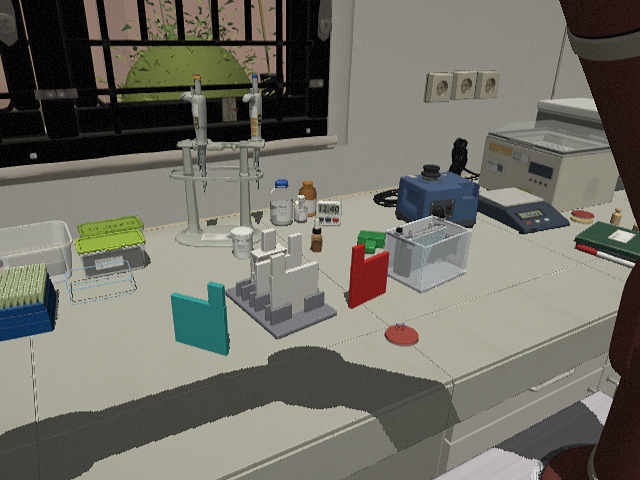

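View pics/side0.png

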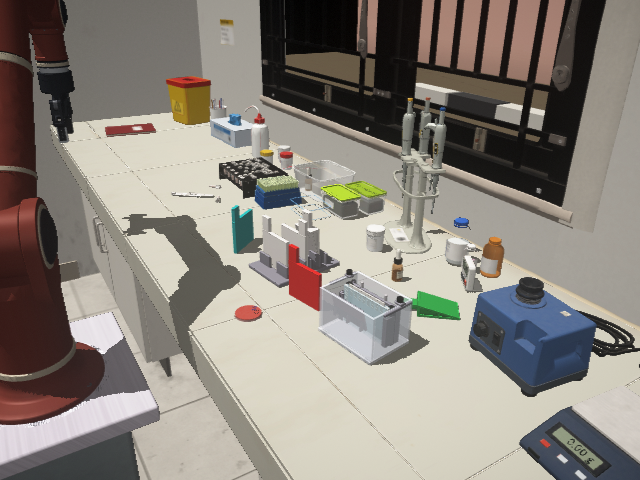

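The scene view shows the rack at about (285,290), its plates' tabs at (267,240) and (294,248), the tank at (428,250), a red look-alike at (368,275) and a turquoise one at (205,320). Next I locate them in the clouds.

```bash
python3 - <<'E'
from h import *
for n,box in (("scene",(220,225,350,335)),("side",(240,200,345,290))):
    z=np.load(n+"0.npz"); w=z["w"]; c=z["color"]
    u0,v0,u1,v1=box
    W=w[v0:v1,u0:u1].reshape(-1,3)
    for lo,hi in((.003,.015),(.03,.037),(.075,.092),(.098,.13)):
        m=(W[:,2]>lo)&(W[:,2]<hi); P=W[m]
        print(n,lo,len(P),np.nanmin(P,0).round(3),np.nanmax(P,0).round(3), np.median(P,0).round(3))
# points by pixel
z=np.load("scene0.npz")["w"]
for u,v in((267,240),(294,248),(368,275),(402,335),(240,240),(316,240),(400,240),(428,250),(205,320)): print("scene",u,v,z[v,u].round(3))
z=np.load("side0.npz")["w"]
for u,v in((275,240),(303,232),(305,275),(248,313),(375,237),(397,268),(365,340),(350,275),(407,315),(320,290)): print("side",u,v,z[v,u].round(3))
# crops enlarged
a=cv2.resize(cv2.imread("pics/scene0.png")[215:345,220:350],(520,520),interpolation=3)
b=cv2.resize(cv2.imread("pics/side0.png")[205:365,240:420],(585,520),interpolation=3)
cv2.imwrite("pics/crop.png",cv2.resize(np.hstack([a,b]),(800,376)))
E
```

```text
scene 0.003 2309 [ 0.43  -0.156  0.003] [0.94  0.235 0.015] [0.513 0.137 0.011]
scene 0.03 509 [ 0.47 -0.04  0.03] [0.863 0.277 0.037] [0.541 0.163 0.034]
scene 0.075 915 [0.461 0.089 0.075] [0.602 0.277 0.092] [0.507 0.151 0.084]
scene 0.098 876 [0.461 0.094 0.098] [0.597 0.276 0.13 ] [0.556 0.152 0.114]
side 0.003 1050 [0.453 0.037 0.003] [0.825 0.562 0.015] [0.513 0.14  0.009]
side 0.03 362 [ 0.483 -0.019  0.03 ] [0.814 0.439 0.037] [0.534 0.113 0.034]
side 0.075 871 [ 0.472 -0.119  0.075] [0.609 0.327 0.092] [0.508 0.105 0.083]
side 0.098 456 [0.484 0.007 0.098] [0.6   0.182 0.13 ] [0.556 0.118 0.114]
scene 267 240 [0.587 0.146 0.116]
scene 294 248 [0.554 0.111 0.107]
scene 368 275 [ 0.491 -0.003  0.057]
scene 402 335 [0.373 0.011 0.008]
scene 240 240 [0.756 0.131 0.045]
scene 316 240 [ 0.714 -0.026  0.031]
scene 400 240 [ 0.53  -0.101  0.089]
scene 428 250 [ 0.471 -0.118  0.089]
scene 205 320 [0.486 0.294 0.056]
side 275 240 [0.504 0.13  0.083]
side 303 232 [0.558 0.1   0.103]
side 305 275 [ 0.498 -0.013  0.065]
side 248 313 [0.377 0.005 0.005]
side 375 237 [0.763 0.104 0.04 ]
side 397 268 [ 0.717 -0.039  0.033]
side 365 340 [ 0.489 -0.234  0.045]
side 350 275 [ 0.541 -0.109  0.099]
side 407 315 [ 0.579 -0.235  0.066]
side 320 290 [ 0.473 -0.111  0.087]
```

View pics/crop.png

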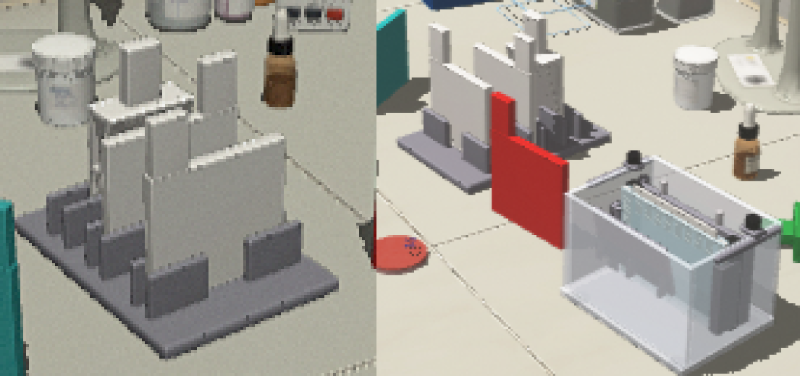

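The crop shows plate_l (left tab) in the front slot, plate_r (right tab) in the middle one and the wedge at the back. The tank lies right of the rack, with the red plate between them. I bring the wrist camera over for a close look.

>>> step_arm:
  motion:
    - {"dx":0.68,"dy":-0.69,"dz":0.3,"wz":-0.41}
    - {"dx":0.68,"dy":-0.69,"dz":0.3,"wz":-0.41}
    - {"dx":0.68,"dy":-0.69,"dz":0.3,"wz":-0.41}
    - {"dx":0.68,"dy":-0.69,"dz":0.3,"wz":-0.41}
    - {"dx":0.68,"dy":-0.69,"dz":0.3,"wz":-0.41}
    - {"dx":0.68,"dy":-0.69,"dz":0.3,"wz":-0.41}
    - {"dx":0.68,"dy":-0.69,"dz":0.3,"wz":-0.41}
    - {"dx":0.68,"dy":-0.69,"dz":0.3,"wz":-0.41}
    - {"dx":0.68,"dy":-0.69,"dz":0.3,"wz":-0.41}
    - {"dx":0.68,"dy":-0.69,"dz":0.3,"wz":-0.41}
    - {"dx":0.68,"dy":-0.69,"dz":0.3,"wz":-0.41}
  claw: -1

```text
invalid input at $.motion[0]: expected keys dx, dy, dz, wx, wy, wz
```

>>> step_arm:
  motion:
    - {"dx":0.13,"dy":-1,"dz":0.0,"wz":-0.41}
    - {"dx":0.13,"dy":-1,"dz":0.0,"wz":-0.41}
    - {"dx":0.13,"dy":-1,"dz":0.0,"wz":-0.41}
    - {"dx":0.13,"dy":-1,"dz":0.0,"wz":-0.41}
    - {"dx":0.13,"dy":-1,"dz":0.0,"wz":-0.41}
    - {"dx":0.13,"dy":-1,"dz":0.0,"wz":-0.41}
    - {"dx":0.13,"dy":-1,"dz":0.0,"wz":-0.41}
    - {"dx":0.13,"dy":-1,"dz":0.0,"wz":-0.41}
    - {"dx":0.13,"dy":-1,"dz":0.0,"wz":-0.41}
    - {"dx":0.13,"dy":-1,"dz":0.0,"wz":-0.41}
    - {"dx":0.13,"dy":-1,"dz":0.0,"wz":-0.41}

```text
invalid input at $.motion[0]: expected keys dx, dy, dz, wx, wy, wz
```

```bash
cat >> h.py <<'E'
def wcloud(f):
    d=f["depth"]; v,u=np.mgrid[0:480,0:640]
    x=(u-f["cx"])/f["fx"]; y=(v-f["cy"])/f["fy"]; r=np.hypot(x,y)+1e-9
    t=np.tan(r)/r
    p=np.stack([x*t*d,-y*t*d,-d],-1); p[(r>1.5)|(d==0)]=np.nan
    return p@R.from_euler('xyz',f["attitude"]).as_matrix().T+np.array(f["xyz"])
def pix(f,P):
    q=(np.atleast_2d(P)-np.array(f["xyz"]))@R.from_euler('xyz',f["attitude"]).as_matrix()
    x,y,z=q[:,0],-q[:,1],-q[:,2]; rho=np.hypot(x,y); th=np.arctan2(rho,z)
    return np.stack([f["cx"]+f["fx"]*th*x/rho,f["cy"]+f["fy"]*th*y/rho],-1)
E
python3 - <<'E'
from h import *
s=ctrl.read_state(); print(s["time_s"],np.round(s["position"],4),np.round(s["tool_rot"],4),np.round(s["contact_force"],2))
f=ctrl.grab_frame("wrist"); print({k:f[k] for k in("fx","cx","cy","xyz","attitude")})
cv2.imwrite("pics/wrist1.png",f["color"]); np.savez("wrist1.npz",w=wcloud(f),**f)
E
```

```text
0.1 [0.1787 0.6242 0.2302] [-3.1392  0.      2.8628] [ 0.13 -0.78  0.18]
{'fx': 371.64829954431775, 'cx': 316.07767345220157, 'cy': 238.11506963567655, 'xyz': array([0.11473747, 0.64365284, 0.37346115]), 'attitude': array([-0.26870173,  0.00145178,  1.29175011])}
```

View pics/wrist1.png

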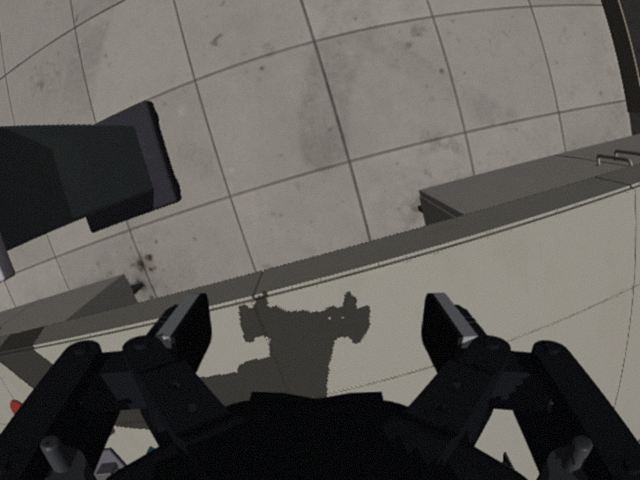

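>>> step_arm:
  motion:
    - {"dx":0.68,"dy":-0.69,"dz":0.3,"wx":0,"wy":0,"wz":-0.41}
    - {"dx":0.68,"dy":-0.69,"dz":0.3,"wx":0,"wy":0,"wz":-0.41}
    - {"dx":0.68,"dy":-0.69,"dz":0.3,"wx":0,"wy":0,"wz":-0.41}
    - {"dx":0.68,"dy":-0.69,"dz":0.3,"wx":0,"wy":0,"wz":-0.41}
    - {"dx":0.68,"dy":-0.69,"dz":0.3,"wx":0,"wy":0,"wz":-0.41}
    - {"dx":0.68,"dy":-0.69,"dz":0.3,"wx":0,"wy":0,"wz":-0.41}
    - {"dx":0.68,"dy":-0.69,"dz":0.3,"wx":0,"wy":0,"wz":-0.41}
    - {"dx":0.68,"dy":-0.69,"dz":0.3,"wx":0,"wy":0,"wz":-0.41}
    - {"dx":0.68,"dy":-0.69,"dz":0.3,"wx":0,"wy":0,"wz":-0.41}
    - {"dx":0.68,"dy":-0.69,"dz":0.3,"wx":0,"wy":0,"wz":-0.41}
    - {"dx":0.68,"dy":-0.69,"dz":0.3,"wx":0,"wy":0,"wz":-0.41}
  claw: -1

```text
time_s: 1.07
position: [0.4578, 0.3411, 0.3536]
tool_rot: [3.137, 0.007, 2.204]
contact_force: [1.6, -0.2, 0.1]
gripper_width: 0.0857
gripper_force: 0.0
```

>>> step_arm:
  motion:
    - {"dx":0.2,"dy":-1,"dz":0,"wx":0,"wy":0,"wz":-0.41}
    - {"dx":0.2,"dy":-1,"dz":0,"wx":0,"wy":0,"wz":-0.41}
    - {"dx":0.2,"dy":-1,"dz":0,"wx":0,"wy":0,"wz":-0.41}
    - {"dx":0.2,"dy":-1,"dz":0,"wx":0,"wy":0,"wz":-0.41}
    - {"dx":0.2,"dy":-1,"dz":0,"wx":0,"wy":0,"wz":-0.41}
    - {"dx":0.2,"dy":-1,"dz":0,"wx":0,"wy":0,"wz":-0.41}
    - {"dx":0.2,"dy":-1,"dz":0,"wx":0,"wy":0,"wz":-0.41}
    - {"dx":0.2,"dy":-1,"dz":0,"wx":0,"wy":0,"wz":-0.41}
    - {"dx":0.2,"dy":-1,"dz":0,"wx":0,"wy":0,"wz":-0.41}
    - {"dx":0.2,"dy":-1,"dz":0,"wx":0,"wy":0,"wz":-0.41}
    - {"dx":0.2,"dy":-1,"dz":0,"wx":0,"wy":0,"wz":-0.41}
    - {"dx":0.2,"dy":-1,"dz":0,"wx":0,"wy":0,"wz":-0.41}

```text
time_s: 2.07
position: [0.5305, -0.0534, 0.351]
tool_rot: [-3.141, 0.0, 1.569]
contact_force: [-0.3, 1.4, -0.8]
gripper_width: 0.0855
gripper_force: 0.0
```

```bash
python3 - <<'E'
from h import *
s=ctrl.read_state(); print(s["time_s"],np.round(s["position"],4),np.round(s["tool_rot"],4),np.round(s["contact_force"],2))
f=ctrl.grab_frame("wrist"); print({k:f[k] for k in("xyz","attitude")})
cv2.imwrite("pics/wrist2.png",f["color"]); np.savez("wrist2.npz",w=wcloud(f),**f)
E
```

```text
2.0667 [ 0.5305 -0.0534  0.351 ] [-3.1408e+00  4.0000e-04  1.5694e+00] [-0.28  1.38 -0.76]
{'xyz': array([0.53118475, 0.01437773, 0.49415226]), 'attitude': array([-0.26808167,  0.00032413, -0.00172214])}
```

>>> step_arm:
  motion:
    - {"dx":0.03,"dy":-0.63,"dz":0,"wx":0,"wy":0,"wz":0}
    - {"dx":0.03,"dy":-0.63,"dz":0,"wx":0,"wy":0,"wz":0}
    - {"dx":0.03,"dy":-0.63,"dz":0,"wx":0,"wy":0,"wz":0}
    - {"dx":0.03,"dy":-0.63,"dz":0,"wx":0,"wy":0,"wz":0}
    - {"dx":0.03,"dy":-0.63,"dz":0,"wx":0,"wy":0,"wz":0}
    - {"dx":0.03,"dy":-0.63,"dz":0,"wx":0,"wy":0,"wz":0}
    - {"dx":0.03,"dy":-0.63,"dz":0,"wx":0,"wy":0,"wz":0}
    - {"dx":0.03,"dy":-0.63,"dz":0,"wx":0,"wy":0,"wz":0}

```text
time_s: 2.78
position: [0.5424, -0.3043, 0.3503]
tool_rot: [-3.14, -0.0, 1.572]
contact_force: [0.2, 0.7, 0.2]
gripper_width: 0.0853
gripper_force: 0.0
```

```bash
python3 - <<'E'
from h import *
s=ctrl.read_state(); print(s["time_s"],np.round(s["position"],4),np.round(s["tool_rot"],4),np.round(s["contact_force"],2))
f=ctrl.grab_frame("wrist"); print({k:f[k] for k in("xyz","attitude")})
cv2.imwrite("pics/wrist3.png",f["color"]); np.savez("wrist3.npz",w=wcloud(f),**f)
E
```

```text
2.7833 [ 0.5424 -0.3043  0.3503] [-3.1399e+00 -2.0000e-04  1.5719e+00] [0.23 0.72 0.18]
{'xyz': array([ 0.54308135, -0.2366012 ,  0.49355498]), 'attitude': array([-0.26746548,  0.00118364,  0.00082347])}
```

View pics/wrist3.png

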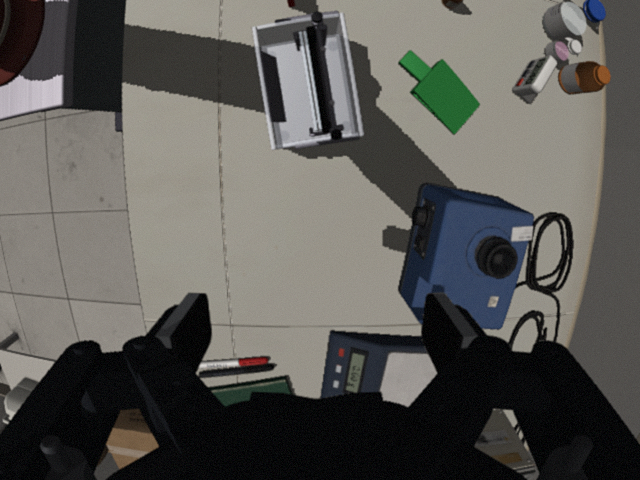

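The wrist view shows the tank at (308,80), turned by about +0.14 rad, with the seat at (270,85) and cassette and core at (318,75). I go closer, with the camera above the tank.

>>> step_arm:
  motion:
    - {"dx":-0.02,"dy":0.16,"dz":-0.25,"wx":0,"wy":0,"wz":0}
    - {"dx":-0.02,"dy":0.16,"dz":-0.25,"wx":0,"wy":0,"wz":0}
    - {"dx":-0.02,"dy":0.16,"dz":-0.25,"wx":0,"wy":0,"wz":0}
    - {"dx":-0.02,"dy":0.16,"dz":-0.25,"wx":0,"wy":0,"wz":0}
    - {"dx":-0.02,"dy":0.16,"dz":-0.25,"wx":0,"wy":0,"wz":0}

```text
time_s: 3.25
position: [0.5354, -0.2333, 0.2497]
tool_rot: [-3.138, -0.005, 1.583]
contact_force: [0.3, -1.8, 0.0]
gripper_width: 0.0855
gripper_force: 0.0
```

```bash
python3 - <<'E'
from h import *
f=ctrl.grab_frame("wrist"); print({k:f[k] for k in("xyz","attitude")})
w=wcloud(f); np.savez("wrist4.npz",w=w,**f)
c=f["color"]; 
u,v=pix(f,[.53,-.17,.09])[0]; print(u,v)
u=int(u);v=int(v); u0,v0=max(u-110,0),max(v-110,0)
cv2.imwrite("pics/wrist4.png",cv2.resize(c[v0:v0+200,u0:u0+220],None,fx=3,fy=3,interpolation=cv2.INTER_CUBIC)[:600]); print("crop",u0,v0)
z=w[...,2]
for lo,hi in((.085,.1),(.1,.112),(.003,.015),(.045,.085)):
    m=(z>lo)&(z<hi)&(np.abs(w[...,0]-.53)<.12)&(np.abs(w[...,1]+.17)<.12); P=w[m]; print(lo,len(P),P.min(0).round(3),P.max(0).round(3))
# profile along x at several y
for y in(-.22,-.19,-.17,-.15,-.12):
    m=(np.abs(w[...,1]-y)<.0012)&(w[...,0]>.44)&(w[...,0]<.64); P=w[m]; P=P[np.argsort(P[:,0])]
    print(y,[(round(a*1000),round(b*1000)) for a,_,b in P[::2]])
E
```

```text
{'xyz': array([ 0.5355307 , -0.16621852,  0.39320129]), 'attitude': array([-0.26304936,  0.00286088,  0.01184232])}
310.2475372848545 144.9148522596269
crop 200 34
0.085 7948 [ 0.473 -0.248  0.085] [ 0.593 -0.051  0.1  ]
0.1 460 [ 0.537 -0.24   0.1  ] [ 0.568 -0.098  0.111]
0.003 6446 [ 0.41  -0.278  0.003] [ 0.65  -0.051  0.015]
0.045 4692 [ 0.478 -0.244  0.045] [ 0.588 -0.05   0.085]
-0.22 [(440, -1), (442, 0), (443, 1), (444, 0), (445, 0), (446, 1), (447, 0), (449, 1), (450, 0), (451, 1), (452, 0), (453, 0), (454, 0), (455, -1), (456, 1), (457, 1), (458, 0), (460, 0), (461, 0), (462, 0), (463, 0), (464, 1), (464, 313), (465, 321), (465, 317), (465, 321), (465, 314), (465, 317), (465, 1), (465, 330), (465, 315), (465, 322), (465, 329), (465, 319), (466, 318), (466, 332), (466, 316), (466, 337), (466, 316), (466, 324), (466, 318), (466, 333), (466, 315), (466, 316), (466, 339), (466, 327), (466, 315), (466, 327), (466, 336), (466, 1), (466, 338), (466, 317), (466, 315), (466, 339), (466, 314), (466, 316), (467, 321), (467, 332), (467, 346), (467, 314), (467, 317), (467, 314), (467, 
[... 28229 characters left out ...]
), (570, 77), (570, 84), (570, 12), (570, 76), (570, 60), (570, 60), (570, 59), (570, 21), (570, 50), (570, 67), (571, 94), (571, 96), (572, 97), (573, 97), (573, 95), (574, 96), (574, 96), (591, 0), (592, 1), (593, 1), (594, 2), (596, 1), (597, 1), (598, 1), (598, 3), (600, 1), (601, 0), (601, 0), (602, 1), (603, 0), (604, 2), (604, 0), (605, -1), (606, 0), (607, 0), (608, 2), (609, 1), (611, 0), (612, 1), (612, 2), (614, 1), (615, 1), (616, 0), (617, 2), (618, 0), (619, 0), (619, 0), (620, 0), (621, 2), (622, 1), (622, 1), (623, 1), (625, 0), (625, 2), (627, 0), (628, 2), (629, 2), (630, 2), (631, 1), (632, 1), (633, 1), (634, 2), (636, 1), (636, 0), (637, 1), (638, 1), (639, 0), (640, 1)]
```

View pics/wrist4.png

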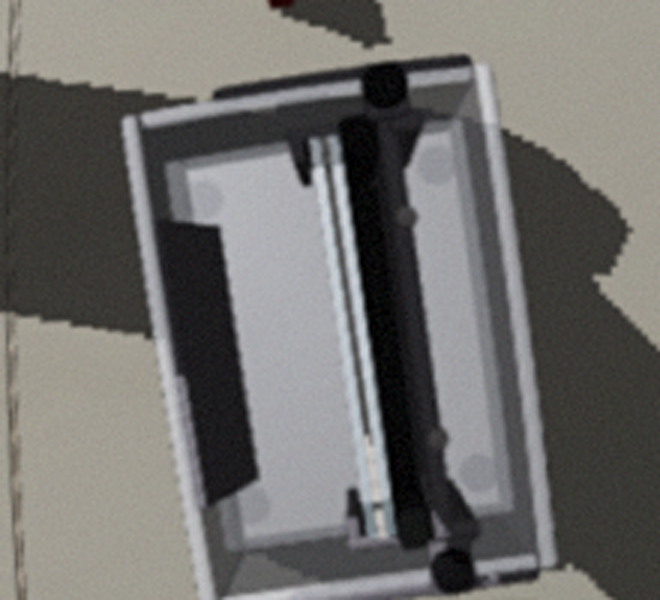

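The crop shows the clear tank tilted by about 0.16 rad. The seat is the dark strip at crop x 160–255, the cassette the pale pair of lines at x 315–390, and the core is just behind it. Depth is clean here. The gap is about 31 mm, so both plates are needed. Next I move the camera above the rack.

>>> step_arm:
  motion:
    - {"dx":0,"dy":0.75,"dz":0.1,"wx":0,"wy":0,"wz":0}
    - {"dx":0,"dy":0.75,"dz":0.1,"wx":0,"wy":0,"wz":0}
    - {"dx":0,"dy":0.75,"dz":0.1,"wx":0,"wy":0,"wz":0}
    - {"dx":0,"dy":0.75,"dz":0.1,"wx":0,"wy":0,"wz":0}
    - {"dx":0,"dy":0.75,"dz":0.1,"wx":0,"wy":0,"wz":0}
    - {"dx":0,"dy":0.75,"dz":0.1,"wx":0,"wy":0,"wz":0}
    - {"dx":0,"dy":0.75,"dz":0.1,"wx":0,"wy":0,"wz":0}
    - {"dx":0,"dy":0.75,"dz":0.1,"wx":0,"wy":0,"wz":0}
    - {"dx":0,"dy":0.75,"dz":0.1,"wx":0,"wy":0,"wz":0}
    - {"dx":0,"dy":0.75,"dz":0.1,"wx":0,"wy":0,"wz":0}

```text
time_s: 4.13
position: [0.5362, 0.061, 0.2932]
tool_rot: [3.137, 0.0, 1.576]
contact_force: [0.3, -0.6, 1.7]
gripper_width: 0.0856
gripper_force: 0.0
```

```bash
python3 - <<'E'
from h import *
s=ctrl.read_state(); print(s["time_s"],np.round(s["position"],4),np.round(s["tool_rot"],4))
f=ctrl.grab_frame("wrist"); print({k:f[k] for k in("xyz","attitude")})
w=wcloud(f); np.savez("wrist5.npz",w=w,**f); cv2.imwrite("pics/wrist5.png",f["color"])
# rack group: components of z bands
z=w[...,2]; reg=(np.abs(w[...,0]-.54)<.13)&(np.abs(w[...,1]-.14)<.11)
for nm,lo,hi in(("tabs",.124,.137),("bodytop",.091,.097),("fintop",.034,.041),("base",.006,.014)):
    m=(reg&(z>lo)&(z<hi)).astype(np.uint8)
    n,l,st,_=cv2.connectedComponentsWithStats(m)
    for i in range(1,n):
        if st[i,4]>25:
            P=w[l==i][:,:2]*1000; r=cv2.minAreaRect(P.astype(np.float32)); print(nm,st[i,4],np.round(r[0],1),np.round(r[1],1),round(r[2],1),"z",round(float(np.median(w[l==i][:,2])),4))
# tank fit from wrist4
w=np.load("wrist4.npz")["w"]; z=w[...,2]; v=np.arange(480)[:,None]
reg=(np.abs(w[...,0]-.53)<.1)&(np.abs(w[...,1]+.17)<.1)&(v<260)
P=w[reg&(z>.093)&(z<.0975)][:,:2]; 
print("rim",len(P),cv2.minAreaRect((P*1000).astype(np.float32)))
def line(Q,xs): # fit x=a+b*y robust
    for _ in range(4):
        b,a=np.polyfit(Q[:,1],Q[:,0],1); r=Q[:,0]-a-b*Q[:,1]; Q=Q[np.abs(r)<2.5*r.std()+1e-5]
    return a,b,r.std()
def edge(sel,lo):
    out=[]
    for y in np.arange(-.215,-.12,.003):
        m=sel&(np.abs(w[...,1]-y)<.0015); x=w[m][:,0]
        if len(x)>3: out.append(((x.min() if lo else x.max()),y))
    return np.array(out)
inside=reg&(w[...,1]>-.215)&(w[...,1]<-.12)
rim=inside&(z>.093)&(z<.0975)
for nm,E in(("front outer",edge(rim&(w[...,0]<.5),1)),("back outer",edge(rim&(w[...,0]>.56),0)),("cass front",edge(inside&(z>.085)&(z<.093)&(w[...,0]>.515)&(w[...,0]<.55),1)),("cass back",edge(inside&(z>.087)&(z<.091)&(w[...,0]>.515)&(w[...,0]<.55),0))):
    a,b,sd=line(E,0); print(nm,"x at y=-.17:",round((a-b*.17)*1000,2),"slope",round(b,4),round(sd*1000,2))
S=w[inside&(z>.052)&(z<.09)&(w[...,0]>.48)&(w[...,0]<.515)&(w[...,1]>-.2)&(w[...,1]<-.14)]
A=np.c_[np.ones(len(S)),S[:,1],S[:,2]]; 
for _ in range(4):
    c=np.linalg.lstsq(A,S[:,0],rcond=None)[0]; r=S[:,0]-A@c; k=np.abs(r)<2.5*r.std(); S,A=S[k],A[k]
print("seat foot x at y=-.17:",(c[0]-.17*c[1]+.05*c[2])*1000,"slopes",c[1:],r.std())
E
```

```text
4.1333 [0.5362 0.061  0.2932] [3.1373e+00 4.0000e-04 1.5764e+00]
{'xyz': array([0.53565763, 0.12871815, 0.4363627 ]), 'attitude': array([-0.26802641, -0.0047398 ,  0.00531074])}
tabs 311 [504.5 168.9] [ 9.2 24.7] 6.1 z 0.1285
tabs 425 [594.2 143.8] [12.9 23.5] 3.4 z 0.132
tabs 298 [563.2 108. ] [ 9.5 23.3] 9.0 z 0.1284
bodytop 724 [557.  152.7] [ 9.7 67.1] 8.0 z 0.0945
bodytop 1290 [593.5 143.4] [26.6 60.6] 7.9 z 0.0942
bodytop 736 [510.5 124.7] [ 9.5 67.3] 8.0 z 0.0945
fintop 108 [605.9 192. ] [ 6.5 20.3] 10.6 z 0.0383
fintop 106 [586.8 189.1] [ 6.8 19.5] 12.1 z 0.0382
fintop 63 [564.2 176.7] [ 3.  38.4] 8.7 z 0.0382
fintop 206 [546.2 173.8] [ 6.5 39.6] 7.2 z 0.0383
fintop 225 [512.4 169.3] [ 7.5 39.4] 8.4 z 0.0382
fintop 201 [555.6 106.9] [ 7.3 39.6] 8.8 z 0.0383
fintop 223 [521.5 102.7] [ 7.3 38.8] 7.7 z 0.0382
fintop 64 [504.6  99.6] [ 4.7 38.7] 10.2 z 0.0383
fintop 88 [617.9 103.7] [ 5.8 17.3] 7.3 z 0.038
fintop 83 [598.6 101.7] [ 5.6 16.4] 2.0 z 0.0383
base 9754 [558.5 141.4] [176.9 125.2] 7.9 z 0.0106
rim 4350 ((533.0635375976562, -171.45089721679688), (100.56266784667969, 147.0178680419922), 9.184236526489258)
front outer x at y=-.17: 482.51 slope -0.1626 0.32
back outer x at y=-.17: 582.91 slope -0.1537 0.37
cass front x at y=-.17: 531.78 slope -0.1614 0.3
cass back x at y=-.17: 544.72 slope 0.056 3.58
seat foot x at y=-.17: 500.4697218111358 slopes [-0.15682066 -0.2542595 ] 0.0003971205086762462
```

View pics/wrist5.png

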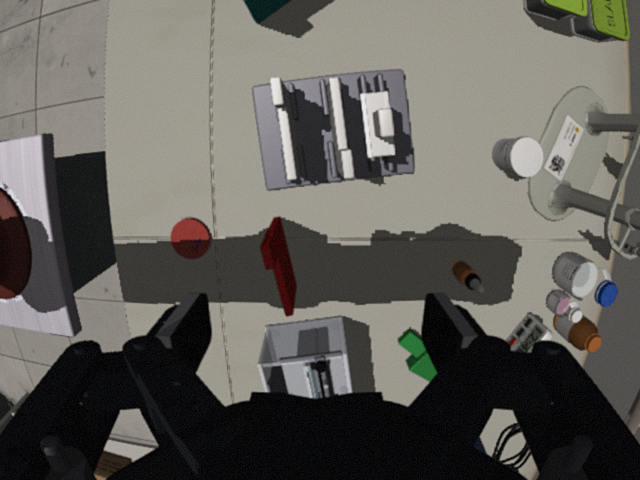

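The wrist view shows the rack at (335,128) with plate_l's tab at (277,92), plate_r's at (347,160) and the wedge's tab at (385,120). The fits put the rack yaw at 0.138 and the tank yaw at 0.158. I approach plate_l's tab and check the tank's mid-width.

>>> step_arm:
  motion:
    - {"dx":-0.076,"dy":0.269,"dz":-0.33,"wx":0,"wy":0,"wz":0.085}
    - {"dx":-0.076,"dy":0.269,"dz":-0.33,"wx":0,"wy":0,"wz":0.085}
    - {"dx":-0.076,"dy":0.269,"dz":-0.33,"wx":0,"wy":0,"wz":0.085}
    - {"dx":-0.076,"dy":0.269,"dz":-0.33,"wx":0,"wy":0,"wz":0.085}
    - {"dx":-0.076,"dy":0.269,"dz":-0.33,"wx":0,"wy":0,"wz":0.085}
    - {"dx":-0.076,"dy":0.269,"dz":-0.33,"wx":0,"wy":0,"wz":0.085}
    - {"dx":-0.076,"dy":0.269,"dz":-0.33,"wx":0,"wy":0,"wz":0.085}
    - {"dx":-0.076,"dy":0.269,"dz":-0.33,"wx":0,"wy":0,"wz":0.085}
  claw: 0.2

```text
time_s: 4.85
position: [0.5068, 0.1656, 0.1611]
tool_rot: [3.137, 0.001, 1.704]
contact_force: [-0.7, -0.4, 0.4]
gripper_width: 0.0338
gripper_force: 0.0
```

```bash
cat >> h.py <<'E'
T0=np.array([.5015,-.1765]); TY=.158
def tank(P): # world xy -> tank xy
    c,s=np.cos(TY),np.sin(TY); return (np.asarray(P)[...,:2]-T0)@np.array([[c,-s],[s,c]])
def world(p):
    c,s=np.cos(TY),np.sin(TY); return T0+np.array([[c,-s],[s,c]])@np.asarray(p)
def st():
    s=ctrl.read_state(); print("t",round(float(s["time_s"]),2),"pos",np.round(np.array(s["position"])*1000,1),"rot",np.round(s["tool_rot"],4),"F",np.round(s["contact_force"],1),"w",round(float(s["gripper_width"])*1000,1),"gf",round(float(s["gripper_force"]),1),"tankxy",np.round(tank(s["position"])*1000,1)); return s
E
python3 - <<'E'
from h import *
st()
w=np.load("wrist4.npz")["w"]; z=w[...,2]; t=tank(w)*1000; v=np.arange(480)[:,None]
ok=(v<270)&(np.abs(t[...,1])<95)
def ext(nm,x0,x1,z0,z1):
    m=ok&(t[...,0]>x0)&(t[...,0]<x1)&(z>z0)&(z<z1); y=t[m]
    print(nm,len(y),np.percentile(y,[.5,99.5],axis=0).round(1).tolist())
ext("seat",-9,-1,.055,.085); ext("cass",32,34.5,.086,.091); ext("rimfront",-17.5,-13,.094,.097); ext("rimback",79,82,.094,.097); ext("thumb",20,70,.103,.112); ext("guide",22,29,.03,.08); ext("guide+",15,30,.03,.08)
y=np.concatenate([t[ok&(t[...,0]>31.5)&(t[...,0]<36)&(z>.086)&(z<.091)][:,1]])
print(np.histogram(y,np.arange(-70,71,5)))
E
```

```text
t 4.85 pos [506.8 165.6 161.1] rot [3.1375e+00 1.2000e-03 1.7037e+00] F [-0.7 -0.4  0.4] w 33.8 gf 0.0 tankxy [ 59.1 337. ]
seat 1272 [[-8.9, -65.1], [-1.1, 65.5]]
cass 290 [[32.0, -64.6], [34.4, 64.8]]
rimfront 851 [[-17.5, -68.7], [-13.0, 68.6]]
rimback 520 [[79.0, -68.5], [82.0, 68.9]]
thumb 370 [[46.2, -69.2], [57.5, 69.5]]
guide 291 [[22.0, -65.3], [28.9, 65.7]]
guide+ 484 [[15.2, -65.4], [30.0, 65.8]]
(array([ 0,  6,  3, 31, 25, 14, 19, 20, 18, 19, 22, 20, 19, 18, 17, 13, 14,
       14, 18, 19, 19, 20, 19, 25, 33,  6,  5,  3]), array([-70, -65, -60, -55, -50, -45, -40, -35, -30, -25, -20, -15, -10,
        -5,   0,   5,  10,  15,  20,  25,  30,  35,  40,  45,  50,  55,
        60,  65,  70]))
```

>>> step_arm:
  motion:
    - {"dx":0,"dy":0,"dz":0,"wx":0,"wy":0,"wz":0}
    - {"dx":0,"dy":0,"dz":0,"wx":0,"wy":0,"wz":0}
    - {"dx":0,"dy":0,"dz":-0.075,"wx":0,"wy":0,"wz":0}
    - {"dx":0,"dy":0,"dz":-0.15,"wx":0,"wy":0,"wz":0}
    - {"dx":0,"dy":0,"dz":-0.15,"wx":0,"wy":0,"wz":0}
    - {"dx":0,"dy":0,"dz":-0.15,"wx":0,"wy":0,"wz":0}
    - {"dx":0,"dy":0,"dz":-0.15,"wx":0,"wy":0,"wz":0}

```text
time_s: 5.43
position: [0.5057, 0.1682, 0.1007]
tool_rot: [3.139, -0.0, 1.707]
contact_force: [-0.1, -0.9, 0.4]
gripper_width: 0.0341
gripper_force: 0.0
```

>>> step_arm:
  motion:
    - {"dx":0,"dy":0,"dz":0,"wx":0,"wy":0,"wz":0}
    - {"dx":0,"dy":0,"dz":0,"wx":0,"wy":0,"wz":0}
    - {"dx":0,"dy":0,"dz":0,"wx":0,"wy":0,"wz":0}
    - {"dx":0,"dy":0,"dz":0,"wx":0,"wy":0,"wz":0}
    - {"dx":0,"dy":0,"dz":0,"wx":0,"wy":0,"wz":0}
    - {"dx":0,"dy":0,"dz":0,"wx":0,"wy":0,"wz":0}
  claw: 1
  squeeze: 60

```text
time_s: 5.93
position: [0.5048, 0.1686, 0.101]
tool_rot: [3.14, -0.001, 1.708]
contact_force: [-0.9, -0.2, 5.3]
gripper_width: 0.0081
gripper_force: 58.7
```

>>> step_arm:
  motion:
    - {"dx":0,"dy":0,"dz":0.05,"wx":0,"wy":0,"wz":0}
    - {"dx":0,"dy":0,"dz":0.12,"wx":0,"wy":0,"wz":0}
    - {"dx":0,"dy":0,"dz":0.2,"wx":0,"wy":0,"wz":0}
    - {"dx":0,"dy":0,"dz":0.28,"wx":0,"wy":0,"wz":0}
    - {"dx":0,"dy":0,"dz":0.35,"wx":0,"wy":0,"wz":0}
    - {"dx":0,"dy":0,"dz":0.35,"wx":0,"wy":0,"wz":0}
    - {"dx":0,"dy":0,"dz":0.35,"wx":0,"wy":0,"wz":0}

```text
time_s: 6.52
position: [0.5054, 0.1687, 0.2416]
tool_rot: [3.137, -0.002, 1.708]
contact_force: [-1.4, 0.1, -2.1]
gripper_width: 0.008
gripper_force: 59.1
```

>>> step_arm:
  motion:
    - {"dx":0.01,"dy":-0.08,"dz":0,"wx":0,"wy":0,"wz":0.013}
    - {"dx":0.01,"dy":-0.17,"dz":0,"wx":0,"wy":0,"wz":0.013}
    - {"dx":0.02,"dy":-0.26,"dz":0,"wx":0,"wy":0,"wz":0.013}
    - {"dx":0.02,"dy":-0.35,"dz":0,"wx":0,"wy":0,"wz":0.013}
    - {"dx":0.03,"dy":-0.44,"dz":0,"wx":0,"wy":0,"wz":0.013}
    - {"dx":0.03,"dy":-0.53,"dz":0,"wx":0,"wy":0,"wz":0.013}
    - {"dx":0.04,"dy":-0.62,"dz":0,"wx":0,"wy":0,"wz":0.013}
    - {"dx":0.041,"dy":-0.7,"dz":0,"wx":0,"wy":0,"wz":0.013}
    - {"dx":0.041,"dy":-0.77,"dz":0,"wx":0,"wy":0,"wz":0.013}
    - {"dx":0.041,"dy":-0.77,"dz":0,"wx":0,"wy":0,"wz":0.013}
    - {"dx":0.041,"dy":-0.77,"dz":0,"wx":0,"wy":0,"wz":0.013}
    - {"dx":0.041,"dy":-0.77,"dz":0,"wx":0,"wy":0,"wz":0.013}

```text
time_s: 7.52
position: [0.5202, -0.1384, 0.2381]
tool_rot: [-3.139, -0.002, 1.729]
contact_force: [0.2, 0.7, -1.0]
gripper_width: 0.0082
gripper_force: 58.9
```

```bash
python3 - <<'E'
from h import *
st()
# plate in hand, seen by wrist cam and the side cam
f=ctrl.grab_frame("wrist"); w=wcloud(f); 
a=f["color"]
f2=ctrl.grab_frame("side"); b=f2["color"]
x=np.hstack([cv2.resize(a,(400,300)),cv2.resize(b[120:360,250:570],(400,300))]); cv2.imwrite("pics/hold1.png",x)
W=cloud(f2); t=tank(W)*1000; z=W[...,2]*1000
m=(np.abs(t[...,0]-22)<25)&(t[...,1]>-65)&(t[...,1]<60)&(z>130)&(z<300)
P=np.c_[t[m],z[m]]; print(len(P)); 
for zz in range(140,260,10):
    q=P[np.abs(P[:,2]-zz)<5]; 
    if len(q): print(zz,len(q),q[:,:2].min(0).round(1),q[:,:2].max(0).round(1),np.median(q[:,0]).round(1))
E
```

```text
t 7.52 pos [ 520.2 -138.4  238.1] rot [-3.1393e+00 -2.2000e-03  1.7291e+00] F [ 0.2  0.7 -1. ] w 8.2 gf 58.9 tankxy [24.4 34.7]
2562
150 162 [ 16.7 -44. ] [27.8 47.7] 19.4
160 205 [ 16.1 -44.6] [26.3 48.6] 19.5
170 215 [ 16.5 -43.7] [30.3 49.3] 19.3
180 210 [ 17.2 -43.9] [28.2 49.4] 19.7
190 218 [ 17.3 -43.7] [28.3 48.2] 19.5
200 221 [ 16.8 -44.6] [28.7 46.9] 19.7
210 223 [ 16.6 -44.8] [28.5 48.9] 19.8
220 225 [ 16.8 -45. ] [28.7 48.5] 19.8
230 224 [ 17.1 -43.6] [29.3 47.8] 20.5
240 60 [ 8.6 22.5] [39.4 45.1] 19.0
250 105 [ 5.4 22.1] [41.7 44.1] 15.3
```

View pics/hold1.png

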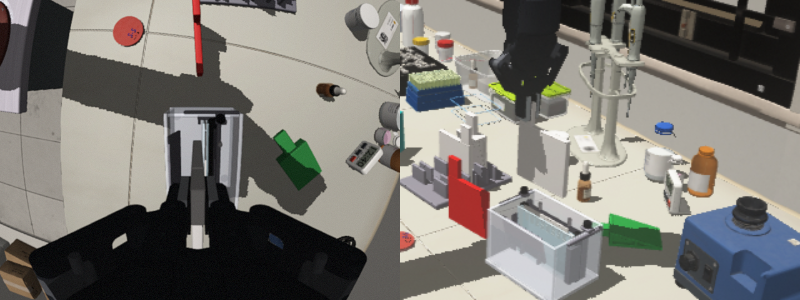

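>>> step_arm:
  motion:
    - {"dx":0,"dy":-0.001,"dz":-0.08,"wx":0,"wy":0,"wz":0}
    - {"dx":0,"dy":-0.001,"dz":-0.15,"wx":0,"wy":0,"wz":0}
    - {"dx":0,"dy":-0.001,"dz":-0.2,"wx":0,"wy":0,"wz":0}
    - {"dx":0,"dy":-0.001,"dz":-0.25,"wx":0,"wy":0,"wz":0}
    - {"dx":0,"dy":-0.001,"dz":-0.29,"wx":0,"wy":0,"wz":0}
    - {"dx":0,"dy":-0.001,"dz":-0.32,"wx":0,"wy":0,"wz":0}
    - {"dx":0,"dy":-0.001,"dz":-0.32,"wx":0,"wy":0,"wz":0}
    - {"dx":0,"dy":-0.001,"dz":-0.32,"wx":0,"wy":0,"wz":0}

```text
time_s: 8.28
position: [0.5208, -0.1385, 0.1108]
tool_rot: [-3.14, -0.001, 1.731]
contact_force: [-0.0, 0.2, -1.3]
gripper_width: 0.0082
gripper_force: 68.0
```

>>> step_arm:
  motion:
    - {"dx":0,"dy":0,"dz":-0.01,"wx":0,"wy":0,"wz":0}
    - {"dx":0,"dy":0,"dz":-0.015,"wx":0,"wy":0,"wz":0}
    - {"dx":0,"dy":0,"dz":-0.02,"wx":0,"wy":0,"wz":0}
    - {"dx":0,"dy":0,"dz":-0.025,"wx":0,"wy":0,"wz":0}
    - {"dx":0,"dy":0,"dz":-0.03,"wx":0,"wy":0,"wz":0}
    - {"dx":0,"dy":0,"dz":-0.03,"wx":0,"wy":0,"wz":0}
    - {"dx":0,"dy":0,"dz":-0.03,"wx":0,"wy":0,"wz":0}

```text
time_s: 8.87
position: [0.5208, -0.1399, 0.0992]
tool_rot: [-3.141, -0.0, 1.729]
contact_force: [0.7, -1.0, -1.2]
gripper_width: 0.008
gripper_force: 68.0
```

```bash
python3 -c "
from h import *
st()"
```

```text
t 8.87 pos [ 520.8 -139.9   99.2] rot [-3.1414e+00 -1.0000e-04  1.7286e+00] F [ 0.7 -1.  -1.2] w 8.0 gf 68.0 tankxy [24.8 33.1]
```

>>> step_arm:
  motion:
    - {"dx":0.001,"dy":0,"dz":-0.002,"wx":0,"wy":0,"wz":0}
    - {"dx":0.002,"dy":0,"dz":-0.004,"wx":0,"wy":0,"wz":0}
    - {"dx":0.002,"dy":0,"dz":-0.004,"wx":0,"wy":0,"wz":0}

```text
time_s: 9.12
position: [0.5218, -0.1399, 0.0976]
tool_rot: [-3.142, -0.0, 1.729]
contact_force: [-1.2, -0.0, 0.2]
gripper_width: 0.0081
gripper_force: 68.0
```

>>> step_arm:
  motion:
    - {"dx":0,"dy":0,"dz":0,"wx":0,"wy":0,"wz":0}
    - {"dx":0,"dy":0,"dz":0,"wx":0,"wy":0,"wz":0}
    - {"dx":0,"dy":0,"dz":0,"wx":0,"wy":0,"wz":0}
    - {"dx":0,"dy":0,"dz":0,"wx":0,"wy":0,"wz":0}
  claw: 0.35

```text
time_s: 9.45
position: [0.5218, -0.14, 0.0978]
tool_rot: [3.141, 0.0, 1.729]
contact_force: [0.7, -0.4, -0.1]
gripper_width: 0.0279
gripper_force: 0.0
```

>>> step_arm:
  motion:
    - {"dx":0,"dy":0,"dz":0.03,"wx":0,"wy":0,"wz":0}
    - {"dx":0,"dy":0,"dz":0.1,"wx":0,"wy":0,"wz":0}
    - {"dx":0,"dy":0,"dz":0.2,"wx":0,"wy":0,"wz":0}
    - {"dx":0,"dy":0,"dz":0.2,"wx":0,"wy":0,"wz":0}

```text
time_s: 9.78
position: [0.5258, -0.1421, 0.1842]
tool_rot: [3.129, 0.006, 1.728]
contact_force: [1.5, -1.7, 1.9]
gripper_width: 0.0275
gripper_force: 0.0
```

```bash
cat > tk.py <<'E'
from h import *
st()
f2=ctrl.grab_frame("side"); W=cloud(f2); t=tank(W)*1000; z=W[...,2]*1000
b=f2["color"]; cv2.imwrite("pics/now.png",cv2.resize(b[220:380,290:450],(600,600),interpolation=2))
m=(t[...,0]>-10)&(t[...,0]<45)&(np.abs(t[...,1])<60)
for zz in (87,92,97,103,110,118,125):
    q=t[m&(np.abs(z-zz)<2.5)]
    if len(q)>3: print(zz,len(q),np.percentile(q,[3,50,97],axis=0).round(1).tolist())
E
python3 tk.py
```

```text
t 9.78 pos [ 525.8 -142.1  184.2] rot [3.1292 0.0058 1.7282] F [ 1.5 -1.7  1.9] w 27.5 gf 0.0 tankxy [29.4 30.1]
87 144 [[19.0, -56.1], [21.8, -23.0], [42.0, 39.8]]
92 223 [[19.0, -45.0], [25.8, -7.0], [34.7, 38.5]]
97 25 [[19.7, -44.6], [21.2, 24.4], [34.5, 44.1]]
103 31 [[19.1, 20.2], [20.8, 26.6], [27.0, 43.2]]
110 30 [[19.8, 20.6], [21.7, 29.9], [28.2, 45.4]]
118 24 [[18.9, 19.7], [21.3, 24.4], [27.8, 42.2]]
125 44 [[19.2, 20.9], [23.7, 30.2], [28.6, 42.5]]
```

>>> step_arm:
  motion:
    - {"dx":0.103,"dy":0.621,"dz":0,"wx":0,"wy":0,"wz":-0.013}
    - {"dx":0.103,"dy":0.621,"dz":0,"wx":0,"wy":0,"wz":-0.013}
    - {"dx":0.103,"dy":0.621,"dz":0,"wx":0,"wy":0,"wz":-0.013}
    - {"dx":0.103,"dy":0.621,"dz":0,"wx":0,"wy":0,"wz":-0.013}
    - {"dx":0.103,"dy":0.621,"dz":0,"wx":0,"wy":0,"wz":-0.013}
    - {"dx":0.103,"dy":0.621,"dz":0,"wx":0,"wy":0,"wz":-0.013}
    - {"dx":0.103,"dy":0.621,"dz":0,"wx":0,"wy":0,"wz":-0.013}
    - {"dx":0.103,"dy":0.621,"dz":0,"wx":0,"wy":0,"wz":-0.013}
    - {"dx":0.103,"dy":0.621,"dz":0,"wx":0,"wy":0,"wz":-0.013}
    - {"dx":0.103,"dy":0.621,"dz":0,"wx":0,"wy":0,"wz":-0.013}

```text
time_s: 10.67
position: [0.5625, 0.1062, 0.1773]
tool_rot: [-3.14, 0.001, 1.705]
contact_force: [0.7, 0.1, -0.7]
gripper_width: 0.0282
gripper_force: 0.0
```

>>> step_arm:
  motion:
    - {"dx":0,"dy":0,"dz":-0.06,"wx":0,"wy":0,"wz":0}
    - {"dx":0,"dy":0,"dz":-0.12,"wx":0,"wy":0,"wz":0}
    - {"dx":0,"dy":0,"dz":-0.17,"wx":0,"wy":0,"wz":0}
    - {"dx":0,"dy":0,"dz":-0.197,"wx":0,"wy":0,"wz":0}
    - {"dx":0,"dy":0,"dz":-0.197,"wx":0,"wy":0,"wz":0}
    - {"dx":0,"dy":0,"dz":-0.197,"wx":0,"wy":0,"wz":0}

```text
time_s: 11.17
position: [0.563, 0.1071, 0.099]
tool_rot: [-3.141, 0.001, 1.706]
contact_force: [0.1, 0.8, 0.7]
gripper_width: 0.0276
gripper_force: 0.0
```

>>> step_arm:
  motion:
    - {"dx":0,"dy":0,"dz":0,"wx":0,"wy":0,"wz":0}
    - {"dx":0,"dy":0,"dz":0,"wx":0,"wy":0,"wz":0}
    - {"dx":0,"dy":0,"dz":0,"wx":0,"wy":0,"wz":0}
    - {"dx":0,"dy":0,"dz":0,"wx":0,"wy":0,"wz":0}
    - {"dx":0,"dy":0,"dz":0,"wx":0,"wy":0,"wz":0}
  claw: 1
  squeeze: 60

```text
time_s: 11.58
position: [0.5635, 0.1079, 0.1004]
tool_rot: [3.14, 0.0, 1.708]
contact_force: [-0.5, -1.4, 6.2]
gripper_width: 0.0082
gripper_force: 59.8
```

>>> step_arm:
  motion:
    - {"dx":0,"dy":0,"dz":0.05,"wx":0,"wy":0,"wz":0}
    - {"dx":0,"dy":0,"dz":0.12,"wx":0,"wy":0,"wz":0}
    - {"dx":0,"dy":0,"dz":0.2,"wx":0,"wy":0,"wz":0}
    - {"dx":0,"dy":0,"dz":0.28,"wx":0,"wy":0,"wz":0}
    - {"dx":0,"dy":0,"dz":0.35,"wx":0,"wy":0,"wz":0}
    - {"dx":0,"dy":0,"dz":0.35,"wx":0,"wy":0,"wz":0}

```text
time_s: 12.08
position: [0.5667, 0.1086, 0.2454]
tool_rot: [3.128, -0.001, 1.708]
contact_force: [1.5, 0.1, -1.2]
gripper_width: 0.0082
gripper_force: 59.3
```

>>> step_arm:
  motion:
    - {"dx":-0.01,"dy":-0.08,"dz":0,"wx":0,"wy":0,"wz":0.013}
    - {"dx":-0.02,"dy":-0.17,"dz":0,"wx":0,"wy":0,"wz":0.013}
    - {"dx":-0.03,"dy":-0.26,"dz":0,"wx":0,"wy":0,"wz":0.013}
    - {"dx":-0.05,"dy":-0.35,"dz":0,"wx":0,"wy":0,"wz":0.013}
    - {"dx":-0.06,"dy":-0.44,"dz":0,"wx":0,"wy":0,"wz":0.013}
    - {"dx":-0.07,"dy":-0.53,"dz":0,"wx":0,"wy":0,"wz":0.013}
    - {"dx":-0.09,"dy":-0.62,"dz":0,"wx":0,"wy":0,"wz":0.013}
    - {"dx":-0.1,"dy":-0.7,"dz":0,"wx":0,"wy":0,"wz":0.013}
    - {"dx":-0.107,"dy":-0.787,"dz":0,"wx":0,"wy":0,"wz":0.013}
    - {"dx":-0.107,"dy":-0.787,"dz":0,"wx":0,"wy":0,"wz":0.013}
    - {"dx":-0.107,"dy":-0.787,"dz":0,"wx":0,"wy":0,"wz":0.013}
    - {"dx":-0.107,"dy":-0.787,"dz":0,"wx":0,"wy":0,"wz":0.013}

```text
time_s: 13.08
position: [0.5201, -0.2054, 0.2383]
tool_rot: [-3.141, -0.002, 1.729]
contact_force: [0.0, 0.2, -2.0]
gripper_width: 0.0083
gripper_force: 59.1
```

```bash
python3 - <<'E'
from h import *
st()
f2=ctrl.grab_frame("side"); W=cloud(f2); t=tank(W)*1000; z=W[...,2]*1000
m=(np.abs(t[...,0]-14)<25)&(np.abs(t[...,1])<65)&(z>130)&(z<300)
P=np.c_[t[m],z[m]]
print("zmin",np.percentile(P[:,2],1))
for zz in range(150,240,20):
    q=P[np.abs(P[:,2]-zz)<5]; print(zz,len(q),np.percentile(q[:,:2],[2,50,98],axis=0).round(1).tolist())
E
```

```text
t 13.08 pos [ 520.1 -205.4  238.3] rot [-3.1413e+00 -1.6000e-03  1.7290e+00] F [ 0.   0.2 -2. ] w 8.3 gf 59.1 tankxy [ 13.8 -31.4]
zmin 149.19975071224584
150 142 [[6.2, -44.6], [8.4, -5.0], [15.0, 44.1]]
170 217 [[6.2, -44.0], [8.5, -4.3], [12.5, 45.5]]
190 215 [[6.3, -44.8], [8.6, -3.8], [13.6, 46.0]]
210 226 [[6.4, -44.5], [8.9, -5.4], [15.9, 45.4]]
230 230 [[6.5, -44.0], [9.2, -2.1], [16.4, 44.0]]
```

>>> step_arm:
  motion:
    - {"dx":0,"dy":0,"dz":-0.08,"wx":0,"wy":0,"wz":0}
    - {"dx":0,"dy":0,"dz":-0.15,"wx":0,"wy":0,"wz":0}
    - {"dx":0,"dy":0,"dz":-0.2,"wx":0,"wy":0,"wz":0}
    - {"dx":0,"dy":0,"dz":-0.25,"wx":0,"wy":0,"wz":0}
    - {"dx":0,"dy":0,"dz":-0.29,"wx":0,"wy":0,"wz":0}
    - {"dx":0,"dy":0,"dz":-0.32,"wx":0,"wy":0,"wz":0}
    - {"dx":0,"dy":0,"dz":-0.32,"wx":0,"wy":0,"wz":0}
    - {"dx":0,"dy":0,"dz":-0.32,"wx":0,"wy":0,"wz":0}

```text
time_s: 13.8
position: [0.5236, -0.2102, 0.1152]
tool_rot: [3.132, 0.008, 1.726]
contact_force: [2.0, 1.3, -2.1]
gripper_width: 0.0078
gripper_force: 82.4
```

>>> step_arm:
  motion:
    - {"dx":0,"dy":0,"dz":-0.01,"wx":0,"wy":0,"wz":0}
    - {"dx":0,"dy":0,"dz":-0.015,"wx":0,"wy":0,"wz":0}
    - {"dx":0,"dy":0,"dz":-0.02,"wx":0,"wy":0,"wz":0}
    - {"dx":0,"dy":0,"dz":-0.025,"wx":0,"wy":0,"wz":0}
    - {"dx":0,"dy":0,"dz":-0.03,"wx":0,"wy":0,"wz":0}
    - {"dx":0,"dy":0,"dz":-0.032,"wx":0,"wy":0,"wz":0}
    - {"dx":0,"dy":0,"dz":-0.032,"wx":0,"wy":0,"wz":0}
    - {"dx":0,"dy":0,"dz":-0.032,"wx":0,"wy":0,"wz":0}

```text
time_s: 14.47
position: [0.5205, -0.2059, 0.098]
tool_rot: [3.141, -0.0, 1.729]
contact_force: [4.0, 2.2, 0.1]
gripper_width: 0.0078
gripper_force: 82.6
```

```bash
python3 tk.py
```

```text
t 14.47 pos [ 520.5 -205.9   98. ] rot [ 3.1411e+00 -3.0000e-04  1.7293e+00] F [4.  2.2 0.1] w 7.8 gf 82.6 tankxy [ 14.2 -32. ]
87 103 [[-3.9, -56.5], [29.6, -37.6], [42.5, 33.5]]
92 110 [[-9.2, -47.7], [8.8, 6.4], [33.9, 38.0]]
97 102 [[-9.6, -46.6], [7.7, 0.3], [16.7, 43.6]]
103 104 [[-9.3, -43.0], [8.8, 3.8], [17.3, 50.1]]
110 103 [[-4.1, -47.8], [8.8, 0.9], [11.0, 51.3]]
118 114 [[-4.3, -53.0], [8.6, -4.0], [11.1, 54.0]]
125 94 [[-4.7, -55.8], [8.5, -29.0], [11.2, 56.1]]
```

View pics/now.png

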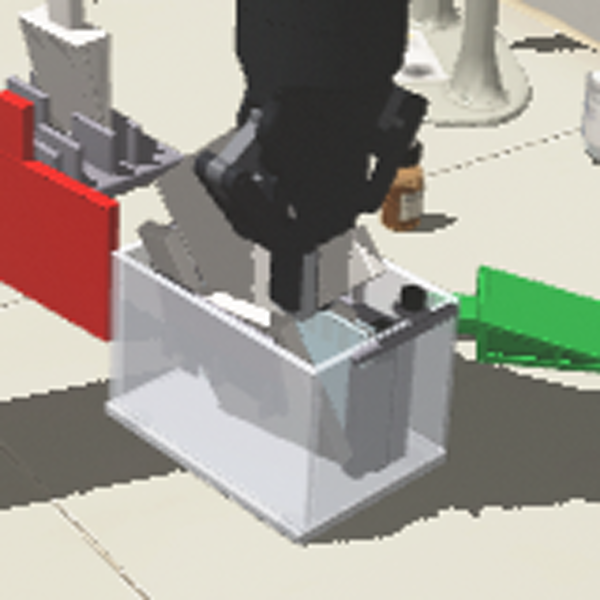

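The second plate has turned in the grip, with its upper-left corner at picture (190,180); it probably caught on plate_l's tab. I map its outline before mending it.

```bash
python3 - <<'E'
from h import *
f=ctrl.grab_frame("side"); W=cloud(f); t=tank(W)*1000; z=W[...,2]*1000
c=f["color"].astype(int); 
def amap(x0,x1,zlo=0,zhi=240):
    m=(t[...,0]>x0)&(t[...,0]<x1)&(np.abs(t[...,1])<110)&(z>zlo)&(z<zhi)
    H,_,_=np.histogram2d(z[m],t[...,1][m],bins=[np.arange(zlo,zhi+1,8),np.arange(-110,111,5)])
    print("x",x0,x1,"cols y -110..110 step5 (left=-110)")
    for i in range(len(H))[::-1]: print(f"{zlo+8*i:4d} "+"".join(" .+#"[min(3,int(v))] for v in H[i]))
amap(5.5,12.5); amap(16,31)
E
```

```text
x 5.5 12.5 cols y -110..110 step5 (left=-110)
 232        .#                                   
 224         #                                   
 216                                             
 208              #                              
 200             .#                              
 192            ...                              
 184             .                               
 176             +                               
 168             .           .#.                 
 160             #            +#+                
 152          +   #             ##+              
 144         #### .   #           .#.            
 136       ########   +           .###.          
 128        +######.            ########.        
 120         .#####     .    .###########        
 112           +###     +###############         
 104            +##     .##############          
  96              #     #############            
  88        ##+       .############+             
  80        ##            ..##+###+.             
  72        +#                                   
  64
[... 1253 characters left out ...]
  .                                
 104                                             
  96         .    #+                             
  88        ## . + #                    ..       
  80        ## .######+                          
  72        ##   +######+.                       
  64        ##     ######                        
  56        ##      .##.                         
  48        ##                                   
  40        ##                                   
  32        ##                                   
  24        ##                                   
  16        ##                                   
   8        ##                                   
   0 #+###++##
```

>>> step_arm:
  motion:
    - {"dx":0,"dy":0,"dz":0.05,"wx":0,"wy":0,"wz":0}
    - {"dx":0,"dy":0,"dz":0.1,"wx":0,"wy":0,"wz":0}
    - {"dx":0,"dy":0,"dz":0.16,"wx":0,"wy":0,"wz":0}
    - {"dx":0,"dy":0,"dz":0.23,"wx":0,"wy":0,"wz":0}
    - {"dx":0,"dy":0,"dz":0.3,"wx":0,"wy":0,"wz":0}
    - {"dx":0,"dy":0,"dz":0.36,"wx":0,"wy":0,"wz":0}
    - {"dx":0,"dy":0,"dz":0.36,"wx":0,"wy":0,"wz":0}
    - {"dx":0,"dy":0,"dz":0.36,"wx":0,"wy":0,"wz":0}

```text
time_s: 15.23
position: [0.5185, -0.2076, 0.2425]
tool_rot: [-3.14, 0.001, 1.727]
contact_force: [-0.5, -1.1, -1.6]
gripper_width: 0.0081
gripper_force: 82.4
```

```bash
cat > am.py <<'E'
from h import *
def amap(W,x0,x1,zlo=0,zhi=280,fn=tank,yr=(-150,130),st_=5):
    t=fn(W)*1000; z=W[...,2]*1000
    m=(t[...,0]>x0)&(t[...,0]<x1)&(t[...,1]>yr[0])&(t[...,1]<yr[1])&(z>zlo)&(z<zhi)
    H,_,_=np.histogram2d(z[m],t[...,1][m],bins=[np.arange(zlo,zhi+1,8),np.arange(yr[0],yr[1]+1,st_)])
    print("x",x0,x1,"y from",yr[0],"step",st_)
    for i in range(len(H))[::-1]: print(f"{zlo+8*i:4d} |"+"".join(" .+#"[min(3,int(v))] for v in H[i]))
E
python3 - <<'E'
from am import *
st()
f=ctrl.grab_frame("side"); W=cloud(f); amap(W,5,13,96,296); amap(W,15,32,60,140,yr=(-70,70))
t=tank(W)*1000; z=W[...,2]*1000
for zz in (87,92,103,110,118,125):
    q=t[(t[...,0]>12)&(t[...,0]<45)&(np.abs(t[...,1])<60)&(np.abs(z-zz)<2.5)]
    if len(q)>3: print(zz,len(q),np.percentile(q,[3,50,97],axis=0).round(1).tolist())
w=np.load("wrist4.npz")["w"]; t=tank(w)*1000; z=w[...,2]; v=np.arange(480)[:,None]
for s in(-1,1):
    q=t[(v<270)&(t[...,1]*s>70.8)&(t[...,1]*s<80)&(z>.06)&(z<.1)&(t[...,0]>-20)&(t[...,0]<84)]; print(s,len(q),np.percentile(q,[2,98],axis=0).round(1).tolist() if len(q) else "")
E
```

```text
t 15.23 pos [ 518.5 -207.6  242.5] rot [-3.1401e+00  1.1000e-03  1.7274e+00] F [-0.5 -1.1 -1.6] w 8.1 gf 82.4 tankxy [ 11.9 -33.4]
x 5 13 y from -150 step 5
 288 |               ####+ +   #+         ###+                
 280 |              #######+            #######.              
 272 |              .#######     .    ##########+.            
 264 |                ######     #################            
 256 |                  +###     ################             
 248 |                   ###     ###############              
 240 |                     #    .#############.               
 232 |                       +##############.                 
 224 |                         ############                   
 216 |                          +#########                    
 208 |                            ######                      
 200 |                              ##+                       
 192 |                                                        
 184 |                                                        
 176 |                                                       
[... 479 characters left out ...]
                          
 104 |                                                        
  96 |                                                        
x 15 32 y from -70 step 5
 132 |                            
 124 |                            
 116 |                            
 108 |                            
 100 |                            
  92 |#+  ..+ ..  . .+.   +     +#
  84 |# .####################   +#
  76 |#   ######+###########+   .#
  68 |#    #################.   .#
  60 |#     .#############+.    +#
87 180 [[28.1, -54.9], [32.1, -10.0], [43.6, 55.0]]
92 87 [[31.1, -42.2], [33.2, 0.9], [35.7, 45.0]]
-1 142 [[8.6, -73.1], [75.1, -70.9]]
1 201 [[9.0, 70.9], [74.8, 73.4]]
```

```bash
python3 - <<'E'
from am import *
f=ctrl.grab_frame("side"); W=cloud(f)
for a,b in((-12,-2),(-2,6),(6,14),(14,22),(22,29)): amap(W,a,b,4,140,yr=(-75,75))
c=f["color"]; cv2.imwrite("pics/tk2.png",np.hstack([cv2.resize(c[150:390,290:480],(475,600),interpolation=2)]))
f=ctrl.grab_frame("scene"); c=f["color"]
a=cv2.resize(c[160:300,370:480],(325,414),interpolation=2); o=np.zeros((600,325,3),np.uint8); o[:414]=a
cv2.imwrite("pics/tk2.png",np.hstack([cv2.imread("pics/tk2.png"),o]))
E
```

```text
x -12 -2 y from -75 step 5
 132 |                              
 124 |                . .           
 116 |               #+#.#          
 108 |               #              
 100 |               #.             
  92 |+#. ..  .    +.##+#+       .# 
  84 |## ######+######   .       .# 
  76 |##                            
  68 |##                            
  60 |+#                            
  52 |##                            
  44 |+#                            
  36 |##                            
  28 |##                            
  20 |+#                            
  12 |##                            
   4 |##                            
x -2 6 y from -75 step 5
 132 |                              
 124 |                              
 116 |                              
 108 |                              
 100 |                              
  92 |+#.                        ##.
  84 |##        ..   .            # 
  76 |##                         .# 
  68 |+#                            
  60 |##                            
  52 |##                            
  44 |##    
[... 1445 characters left out ...]
  12 |.#                            
   4 |.#                            
x 22 29 y from -75 step 5
 132 |                              
 124 |                              
 116 |                              
 108 |                              
 100 |                              
  92 |##                         +#+
  84 |#. ..  #+#. .... .++ #.       
  76 |##  .++.##+#  +##.+.++.       
  68 |+#    #.#+#...... #+.       + 
  60 |##      .. . . ..+....     ++ 
  52 |.#                            
  44 |##                            
  36 |##                            
  28 |##                            
  20 |##                            
  12 |.#                            
   4 |.#
```

View pics/tk2.png

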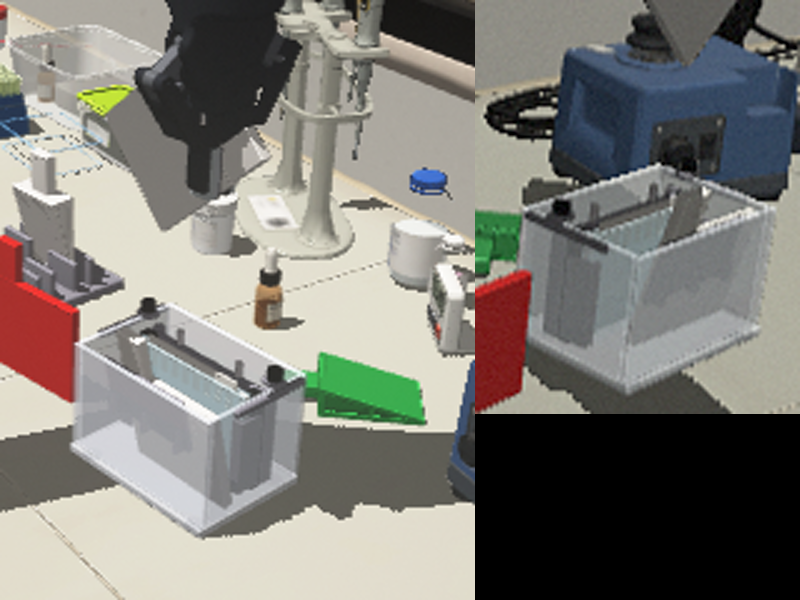

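Picture: plate_l leans forward on the seat, its tab at (135,355), and plate_r hangs at about 48° with the grip slipped onto its body. I will set plate_r down on the free bench on the tank's -y side, tilting the tool so that it drops onto its base between the fingers, then mend plate_l and regrasp.

>>> step_arm:
  motion:
    - {"dx":0.01,"dy":-0.08,"dz":0,"wx":0,"wy":0,"wz":0}
    - {"dx":0.03,"dy":-0.17,"dz":0,"wx":-0.06,"wy":-0.01,"wz":0}
    - {"dx":0.04,"dy":-0.26,"dz":0,"wx":-0.12,"wy":-0.02,"wz":0}
    - {"dx":0.06,"dy":-0.34,"dz":0,"wx":-0.18,"wy":-0.03,"wz":0}
    - {"dx":0.061,"dy":-0.38,"dz":0,"wx":-0.24,"wy":-0.038,"wz":0}
    - {"dx":0.061,"dy":-0.38,"dz":0,"wx":-0.3,"wy":-0.048,"wz":0}
    - {"dx":0.061,"dy":-0.38,"dz":0,"wx":-0.36,"wy":-0.057,"wz":0}
    - {"dx":0.061,"dy":-0.38,"dz":0,"wx":-0.38,"wy":-0.061,"wz":0}
    - {"dx":0.061,"dy":-0.38,"dz":0,"wx":-0.38,"wy":-0.061,"wz":0}
    - {"dx":0.061,"dy":-0.38,"dz":0,"wx":-0.38,"wy":-0.061,"wz":0}
    - {"dx":0.061,"dy":-0.38,"dz":0,"wx":-0.38,"wy":-0.061,"wz":0}

```text
time_s: 16.3
position: [0.5439, -0.3592, 0.242]
tool_rot: [-3.141, 0.604, 1.728]
contact_force: [-0.0, -1.1, 0.4]
gripper_width: 0.0078
gripper_force: 82.4
```

```bash
python3 - <<'E'
from am import *
s=st(); print(np.round(s["joint_positions"],2))
f=ctrl.grab_frame("side"); W=cloud(f); t=tank(W)*1000
m=(np.abs(t[...,1]+170)<90)&(W[...,2]>.1)&(W[...,2]<.24); print(np.percentile(t[m][:,0],[5,25,50,75]))
amap(W,-2,22,100,340,yr=(-290,-40))
E
```

```text
t 16.3 pos [ 543.9 -359.2  242. ] rot [-3.1413  0.6043  1.7278] F [-0.  -1.1  0.4] w 7.8 gf 82.4 tankxy [  13.1 -187.1]
[-0.21  0.64  0.85  1.79  0.05  0.53  0.56]
[  7.80739653 170.92573526 475.20719467 481.30408372]
x -2 22 y from -290 step 5
 332 |                            ####.                 
 324 |                           ####                   
 316 |                          ####                    
 308 |                         ####                     
 300 |                   ####  ###                      
 292 |                 ###### ###.  #.                  
 284 |                 .########  #  #                  
 276 |                  #########                       
 268 |                  ########      +                 
 260 |                  +#### +   .      .##            
 252 |                   ###.    ############           
 244 |                   ###+   #############           
 236 |                    ###..##############           
 228 |                    ####################          
 220 |                    ####################          
 212 |                     ####################         
 204 |                     ####################         
 196 |                     ##################..         
 188 |                      ##########.                 
 180 |                      ###+.                       
 172 |                                                  
 164 |                                                  
 156 |                                                  
 148 |                                                  
 140 |                                                  
 132 |                                                  
 124 |                                                  
 116 |                                                  
 108 |                                                  
 100 |
```

>>> step_arm:
  motion:
    - {"dx":0,"dy":0,"dz":-0.08,"wx":0,"wy":0,"wz":0}
    - {"dx":0,"dy":0,"dz":-0.16,"wx":0,"wy":0,"wz":0}
    - {"dx":0,"dy":0,"dz":-0.24,"wx":0,"wy":0,"wz":0}
    - {"dx":0,"dy":0,"dz":-0.31,"wx":0,"wy":0,"wz":0}
    - {"dx":0,"dy":0,"dz":-0.37,"wx":0,"wy":0,"wz":0}
    - {"dx":0,"dy":0,"dz":-0.41,"wx":0,"wy":0,"wz":0}
    - {"dx":0,"dy":0,"dz":-0.41,"wx":0,"wy":0,"wz":0}
    - {"dx":0,"dy":0,"dz":-0.41,"wx":0,"wy":0,"wz":0}
    - {"dx":0,"dy":0,"dz":-0.41,"wx":0,"wy":0,"wz":0}

```text
time_s: 17.1
position: [0.5451, -0.3599, 0.0799]
tool_rot: [3.138, 0.606, 1.726]
contact_force: [0.2, -0.3, 0.1]
gripper_width: 0.0085
gripper_force: 82.4
```

>>> step_arm:
  motion:
    - {"dx":0,"dy":0,"dz":-0.01,"wx":0,"wy":0,"wz":0}
    - {"dx":0,"dy":0,"dz":-0.018,"wx":0,"wy":0,"wz":0}
    - {"dx":0,"dy":0,"dz":-0.026,"wx":0,"wy":0,"wz":0}
    - {"dx":0,"dy":0,"dz":-0.032,"wx":0,"wy":0,"wz":0}
    - {"dx":0,"dy":0,"dz":-0.032,"wx":0,"wy":0,"wz":0}
    - {"dx":0,"dy":0,"dz":-0.032,"wx":0,"wy":0,"wz":0}
  squeeze: 20

```text
time_s: 17.6
position: [0.5445, -0.3582, 0.0652]
tool_rot: [3.141, 0.604, 1.729]
contact_force: [-0.3, -0.0, -0.3]
gripper_width: 0.0079
gripper_force: 82.4
```

```bash
python3 - <<'E'
from am import *
s=st()
f=ctrl.grab_frame("side"); W=cloud(f)
amap(W,-2,22,0,168,yr=(-290,-40))
E
```

```text
t 17.6 pos [ 544.5 -358.2   65.2] rot [3.1411 0.6044 1.7289] F [-0.3 -0.  -0.3] w 7.9 gf 82.4 tankxy [  13.8 -186.2]
x -2 22 y from -290 step 5
 160 |                             ####.                
 152 |                            ####                  
 144 |                           ####                   
 136 |                          ####                    
 128 |                     .   ####                     
 120 |                  #####. ####                     
 112 |                  ##### ###. +#+                  
 104 |                  ########. #.                    
  96 |                  ######### ##             +      
  88 |                   #####.#                .###   .
  80 |                   ####...                 ##     
  72 |                   ###.#    ###+     +#    ##     
  64 |                   ###.   #############.   ##     
  56 |                    ### .###############   ##     
  48 |                    ####################   ##     
  40 |                     ###################+  ##     
  32 |                     ####################  ##     
  24 |                     .###################. ##     
  16 |                      #############+#.     ##     
   8 |                      ######+++            ##     
   0 |#############################################
```

>>> step_arm:
  motion:
    - {"dx":0,"dy":0,"dz":-0.006,"wx":0,"wy":0,"wz":0}
    - {"dx":0,"dy":0,"dz":-0.012,"wx":0,"wy":0,"wz":0}
    - {"dx":0,"dy":0,"dz":-0.012,"wx":0,"wy":0,"wz":0}

```text
time_s: 17.9
position: [0.5442, -0.358, 0.0599]
tool_rot: [-3.141, 0.604, 1.729]
contact_force: [0.2, 0.2, 0.2]
gripper_width: 0.0081
gripper_force: 82.4
```

>>> step_arm:
  motion:
    - {"dx":0,"dy":0,"dz":0,"wx":0,"wy":0,"wz":0}
    - {"dx":0,"dy":0,"dz":0,"wx":0,"wy":0,"wz":0}
    - {"dx":0,"dy":0,"dz":0,"wx":0,"wy":0,"wz":0}
    - {"dx":0,"dy":0,"dz":0,"wx":0,"wy":0,"wz":0}
    - {"dx":0,"dy":0,"dz":0,"wx":0,"wy":0,"wz":0}
    - {"dx":0,"dy":0,"dz":0,"wx":0,"wy":0,"wz":0}
  claw: 0.7

```text
time_s: 18.4
position: [0.5445, -0.3584, 0.0606]
tool_rot: [3.141, 0.605, 1.728]
contact_force: [-0.7, 0.5, -0.5]
gripper_width: 0.0127
gripper_force: 0.0
```

```bash
python3 - <<'E'
from am import *
s=st()
f=ctrl.grab_frame("side"); W=cloud(f)
amap(W,-2,22,0,144,yr=(-290,-40))
t=tank(W)*1000; z=W[...,2]*1000
for zz in (10,30,50,70,95,110,118):
    q=t[(t[...,0]>-10)&(t[...,0]<35)&(t[...,1]>-205)&(t[...,1]<-90)&(np.abs(z-zz)<4)]
    if len(q)>3: print(zz,len(q),np.percentile(q,[5,50,95],axis=0).round(1).tolist())
E
```

```text
t 18.4 pos [ 544.5 -358.4   60.6] rot [3.1406 0.6046 1.7283] F [-0.7  0.5 -0.5] w 12.7 gf 0.0 tankxy [  13.8 -186.4]
x -2 22 y from -290 step 5
 136 |                          .###                    
 128 |                          ###.                    
 120 |                         ###.                     
 112 |                       ########.                  
 104 |                       ###  + #                   
  96 |                       ##   #.                    
  88 |                     ####                  ###    
  80 |                    +####                  ##     
  72 |                   +####.   #+          .#.##     
  64 |                   ####    +####+ +##########     
  56 |                    ###.  ################ ##     
  48 |                      +.+################# ##     
  40 |                       ###################+##     
  32 |                       ######################     
  24 |                       ################### ##     
  16 |                       ###################.##     
   8 |                       ###################.##     
   0 |##########################################+##     
10 160 [[5.8, -170.1], [7.6, -134.4], [10.0, -94.5]]
30 161 [[5.9, -170.6], [7.4, -132.2], [9.6, -93.5]]
50 148 [[5.9, -164.1], [7.2, -128.1], [8.9, -92.7]]
70 171 [[-6.9, -191.8], [6.1, -182.3], [23.9, -99.3]]
95 114 [[-8.0, -176.6], [7.9, -170.4], [28.9, -164.3]]
110 155 [[-7.5, -169.8], [2.3, -164.4], [30.3, -135.7]]
118 169 [[-7.6, -168.2], [7.7, -160.1], [29.4, -138.6]]
```

>>> step_arm:
  motion:
    - {"dx":0,"dy":0,"dz":0,"wx":0,"wy":0,"wz":0}
    - {"dx":0,"dy":0,"dz":0,"wx":0,"wy":0,"wz":0}
    - {"dx":0,"dy":0,"dz":0,"wx":0,"wy":0,"wz":0}
    - {"dx":-0.003,"dy":0.021,"dz":0.03,"wx":0,"wy":0,"wz":0}
    - {"dx":-0.009,"dy":0.06,"dz":0.09,"wx":0,"wy":0,"wz":0}
    - {"dx":-0.018,"dy":0.115,"dz":0.17,"wx":0,"wy":0,"wz":0}
    - {"dx":-0.027,"dy":0.168,"dz":0.246,"wx":0,"wy":0,"wz":0}
    - {"dx":-0.027,"dy":0.168,"dz":0.32,"wx":0,"wy":0,"wz":0}
    - {"dx":-0.027,"dy":0.168,"dz":0.4,"wx":0,"wy":0,"wz":0}
    - {"dx":-0.027,"dy":0.168,"dz":0.4,"wx":0,"wy":0,"wz":0}
  claw: 0.2

```text
time_s: 19.28
position: [0.5364, -0.2925, 0.228]
tool_rot: [3.127, 0.61, 1.722]
contact_force: [0.6, -0.3, 0.6]
gripper_width: 0.0343
gripper_force: 0.0
```

>>> step_arm:
  motion:
    - {"dx":0,"dy":0,"dz":0,"wx":0.07,"wy":0.01,"wz":0}
    - {"dx":0,"dy":0,"dz":0,"wx":0.15,"wy":0.024,"wz":0}
    - {"dx":0,"dy":0,"dz":0,"wx":0.22,"wy":0.035,"wz":0}
    - {"dx":0,"dy":0,"dz":0,"wx":0.3,"wy":0.048,"wz":0}
    - {"dx":0,"dy":0,"dz":0,"wx":0.38,"wy":0.061,"wz":0}
    - {"dx":0,"dy":0,"dz":0,"wx":0.38,"wy":0.061,"wz":0}
    - {"dx":0,"dy":0,"dz":0,"wx":0.38,"wy":0.061,"wz":0}

```text
time_s: 19.87
position: [0.532, -0.2944, 0.2209]
tool_rot: [-3.141, 0.002, 1.723]
contact_force: [0.7, -0.2, -0.7]
gripper_width: 0.0342
gripper_force: 0.0
```

```bash
python3 - <<'E'
from am import *
s=st()
f=ctrl.grab_frame("wrist"); W=wcloud(f); np.savez("wrist6.npz",w=W)
z=W[...,2]*1000; t=tank(W)*1000; v=np.arange(480)[:,None]
def comps(nm,m):
    n,l,s_,_=cv2.connectedComponentsWithStats(m.astype(np.uint8))
    for i in range(1,n):
        if s_[i,4]>20:
            P=t[l==i]; r=cv2.minAreaRect(P.astype(np.float32)); print(nm,s_[i,4],np.round(r[0],1),np.round(r[1],1),round(r[2],1),"z",np.percentile(z[l==i],[2,50,98]).round(1))
in1=(t[...,0]>-25)&(t[...,0]<50)&(t[...,1]>-215)&(t[...,1]<-75)
comps("r tab",in1&(z>112)&(z<122)); comps("r body",in1&(z>81)&(z<87))
in2=(t[...,0]>-25)&(t[...,0]<31)&(np.abs(t[...,1])<64)
comps("l tab",in2&(z>99)&(z<150)); comps("l body",in2&(z>78)&(z<98)&(t[...,0]<22))
# surface x vs z in tank by y
for y in(-50,-35,-20,0,10,20,30):
    q=in2&(np.abs(t[...,1]-y)<2.5); P=np.c_[t[q][:,0],z[q]]; P=P[np.argsort(P[:,0])]; print(y,[tuple(int(round(k)) for k in p) for p in P[::max(1,len(P)//22)]])
E
```

```text
t 19.87 pos [ 532.  -294.4  220.9] rot [-3.1414e+00  2.1000e-03  1.7226e+00] F [ 0.7 -0.2 -0.7] w 34.2 gf 0.0 tankxy [  11.6 -121.3]
r tab 385 [  13.8 -157.9] [23.9  8. ] 89.6 z [113.6 118.4 119.7]
r body 998 [  13.4 -113.1] [67.7  8.5] 89.8 z [82.7 84.5 86. ]
l tab 896 [-8.6 14.8] [24.6 15.2] 87.3 z [100.  122.7 125.9]
l body 199 [-13.8  46.8] [10.9 21.6] 7.8 z [80.2 95.  96.8]
l body 2860 [ -7.5 -18.2] [91.7 21.5] 88.8 z [79.6 91.6 96.6]
-50 [(-18, 95), (-16, 96), (-14, 97), (-13, 66), (-13, 85), (-9, 90), (-8, 91), (-5, 91), (-4, 92), (-2, 92), (0, 86), (2, 80), (4, 70), (6, 64), (8, 54), (10, 44), (14, 32), (16, 18), (20, 10), (23, 8), (26, 9), (30, 9), (31, 66)]
-35 [(-18, 94), (-16, 96), (-14, 95), (-13, 96), (-11, 93), (-10, 90), (-7, 91), (-5, 90), (-4, 91), (-2, 93), (0, 88), (2, 83), (3, 78), (5, 67), (7, 57), (9, 49), (12, 40), (15, 30), (17, 17), (20, 8), (23, 8), (27, 10), (30, 9)]
-20 [(-18, 94), (-16, 96), (-14, 96), (-13, 95), (-11, 92), (-9, 89), (-7, 91), (-5, 91), (-4, 92), (-2, 90), (0, 92), (2, 82), (3, 78), (5, 69), (7, 59), (10, 49), (12, 41), (15, 30), (17, 16
[... 290 characters left out ...]
25), (-13, 124), (-12, 125), (-10, 125), (-8, 124), (-7, 121), (-6, 118), (-5, 109), (-3, 106), (-2, 98), (0, 91), (2, 83), (4, 75), (6, 65), (8, 56), (11, 50), (13, 40), (16, 29), (20, 10), (22, 8), (26, 9), (29, 8)]
20 [(-16, 123), (-15, 124), (-13, 124), (-11, 125), (-9, 124), (-8, 125), (-6, 120), (-5, 114), (-3, 107), (-2, 100), (0, 97), (1, 88), (3, 84), (5, 73), (6, 68), (8, 60), (11, 51), (13, 41), (16, 29), (19, 17), (23, 9), (25, 8), (29, 8)]
30 [(-1, 91), (17, 8), (18, 9), (19, 9), (20, 9), (21, 10), (21, 8), (22, 8), (22, 9), (23, 8), (24, 9), (24, 9), (24, 9), (25, 9), (25, 8), (26, 10), (26, 8), (27, 8), (28, 9), (28, 8), (29, 9), (30, 9), (30, 9), (31, 62), (31, 74), (31, 86)]
```

Plate_r now stands on the bench, its tab at tank (13.8,-157.9), body centre y about -125. Plate_l leans 14° along the seat, its tab at tank (-9,14.8). I grasp it with the tool tilted to match and stand it up.

>>> step_arm:
  motion:
    - {"dx":-0.03,"dy":0.1,"dz":0,"wx":0.006,"wy":-0.04,"wz":0}
    - {"dx":-0.06,"dy":0.2,"dz":0,"wx":0.0125,"wy":-0.08,"wz":0}
    - {"dx":-0.1,"dy":0.28,"dz":-0.05,"wx":0.02,"wy":-0.12,"wz":0}
    - {"dx":-0.128,"dy":0.321,"dz":-0.1,"wx":0.0245,"wy":-0.154,"wz":0}
    - {"dx":-0.128,"dy":0.321,"dz":-0.125,"wx":0.0245,"wy":-0.154,"wz":0}
    - {"dx":-0.128,"dy":0.321,"dz":-0.125,"wx":0.0245,"wy":-0.154,"wz":0}
    - {"dx":-0.128,"dy":0.321,"dz":-0.125,"wx":0.0245,"wy":-0.154,"wz":0}
    - {"dx":-0.128,"dy":0.321,"dz":-0.125,"wx":0.0245,"wy":-0.154,"wz":0}

```text
time_s: 20.58
position: [0.4845, -0.1626, 0.1716]
tool_rot: [2.894, 0.002, 1.731]
contact_force: [-0.8, 0.5, 0.4]
gripper_width: 0.0337
gripper_force: 0.0
```

```bash
cat > mv.py <<'E'
import sys
from h import *
# usage: mv.py tx ty z  -> shift (units) from measured TCP to tank point (mm); tool axis too
s=st(); p=np.array(s["position"]); Rm=R.from_euler('xyz',s["tool_rot"]).as_matrix()
c,sn=np.cos(TY),np.sin(TY); print("tool z in tank",np.round([Rm[0,2]*c+Rm[1,2]*sn,-Rm[0,2]*sn+Rm[1,2]*c,Rm[2,2]],3))
a=[float(v) for v in sys.argv[1:]]
if a: 
    w=np.r_[world(np.array(a[:2])/1000),a[2]/1000]; print("units",np.round((w-p)/.4,4))
E
python3 mv.py -7.8 14.8 103.2
```

```text
t 20.58 pos [ 484.5 -162.6  171.6] rot [2.8941e+00 2.4000e-03 1.7307e+00] F [-0.8  0.5  0.4] w 33.7 gf 0.0 tankxy [-14.6  16.4]
tool z in tank [ 0.245 -0.002 -0.97 ]
units [ 0.0174 -0.0014 -0.171 ]
```

>>> step_arm:
  motion:
    - {"dx":0.002,"dy":-0.001,"dz":-0.06,"wx":0,"wy":0,"wz":0}
    - {"dx":0.008,"dy":-0.001,"dz":-0.11,"wx":0,"wy":0,"wz":0}
    - {"dx":0.014,"dy":-0.001,"dz":-0.15,"wx":0,"wy":0,"wz":0}
    - {"dx":0.017,"dy":-0.001,"dz":-0.17,"wx":0,"wy":0,"wz":0}
    - {"dx":0.017,"dy":-0.001,"dz":-0.17,"wx":0,"wy":0,"wz":0}
    - {"dx":0.017,"dy":-0.001,"dz":-0.17,"wx":0,"wy":0,"wz":0}

```text
time_s: 21.08
position: [0.4903, -0.1637, 0.1029]
tool_rot: [2.896, 0.001, 1.729]
contact_force: [-0.3, 0.3, 0.8]
gripper_width: 0.0339
gripper_force: 0.0
```

```bash
python3 mv.py -7.8 14.8 103.2
```

```text
t 21.08 pos [ 490.3 -163.7  102.9] rot [2.8957e+00 9.0000e-04 1.7285e+00] F [-0.3  0.3  0.8] w 33.9 gf 0.0 tankxy [-9.1 14.4]
tool z in tank [ 0.243 -0.001 -0.97 ]
units [0.003  0.0014 0.0007]
```

>>> step_arm:
  motion:
    - {"dx":0,"dy":0,"dz":0,"wx":0,"wy":0,"wz":0}
    - {"dx":0,"dy":0,"dz":0,"wx":0,"wy":0,"wz":0}
    - {"dx":0,"dy":0,"dz":0,"wx":0,"wy":0,"wz":0}
    - {"dx":0,"dy":0,"dz":0,"wx":0,"wy":0,"wz":0}
    - {"dx":0,"dy":0,"dz":0,"wx":0,"wy":0,"wz":0}
  claw: 1
  squeeze: 80

```text
time_s: 21.5
position: [0.4901, -0.1635, 0.1037]
tool_rot: [2.894, 0.001, 1.729]
contact_force: [-1.0, -1.2, 7.5]
gripper_width: 0.0075
gripper_force: 80.6
```

>>> step_arm:
  motion:
    - {"dx":0.002,"dy":0,"dz":0.01,"wx":0,"wy":0,"wz":0}
    - {"dx":0.008,"dy":0.005,"dz":0.015,"wx":-0.002,"wy":0.015,"wz":0}
    - {"dx":0.02,"dy":0.015,"dz":0.02,"wx":-0.006,"wy":0.04,"wz":0}
    - {"dx":0.035,"dy":0.025,"dz":0.025,"wx":-0.011,"wy":0.07,"wz":0}
    - {"dx":0.05,"dy":0.038,"dz":0.025,"wx":-0.016,"wy":0.1,"wz":0}
    - {"dx":0.063,"dy":0.048,"dz":0.025,"wx":-0.021,"wy":0.13,"wz":0}
    - {"dx":0.075,"dy":0.058,"dz":0.025,"wx":-0.0245,"wy":0.154,"wz":0}
    - {"dx":0.075,"dy":0.058,"dz":0.025,"wx":-0.0245,"wy":0.154,"wz":0}
    - {"dx":0.075,"dy":0.058,"dz":0.025,"wx":-0.0245,"wy":0.154,"wz":0}

```text
time_s: 22.25
position: [0.5191, -0.1394, 0.112]
tool_rot: [-3.141, -0.0, 1.73]
contact_force: [0.1, -0.1, -0.7]
gripper_width: 0.0073
gripper_force: 79.7
```

```bash
cat > pl.py <<'E'
from am import *
st()
f=ctrl.grab_frame("side"); W=cloud(f); t=tank(W)*1000; z=W[...,2]*1000
amap(W,-2,30,4,140,yr=(-75,75))
for zz in (20,30,40,65,75,85,92,97,103,110,118,125):
    q=t[(t[...,0]>-4)&(t[...,0]<31)&(np.abs(t[...,1])<60)&(np.abs(z-zz)<3)]
    if len(q)>3: print(zz,len(q),np.percentile(q,[3,50,97],axis=0).round(1).tolist())
E
python3 pl.py
```

```text
t 22.25 pos [ 519.1 -139.4  112. ] rot [-3.1409 -0.      1.7303] F [ 0.1 -0.1 -0.7] w 7.3 gf 79.7 tankxy [23.2 33.9]
x -2 30 y from -75 step 5
 132 |                   #####      
 124 |                   #####      
 116 |                   #####      
 108 |                   ###.+      
 100 |              .    #####      
  92 |###  ###################+  ###
  84 |## ..####################  ## 
  76 |##  +####################  ## 
  68 |##    ##################+#### 
  60 |##     ++####.+ +... +.. #### 
  52 |##                            
  44 |##                            
  36 |##                            
  28 |##                            
  20 |##                            
  12 |##                            
   4 |##                            
65 35 [[16.7, -35.5], [18.6, -8.0], [24.2, 56.6]]
75 111 [[16.2, -43.9], [18.0, -6.7], [28.8, 45.9]]
85 130 [[16.3, -51.8], [18.4, -10.0], [30.3, 41.5]]
92 121 [[16.4, -45.3], [18.0, -6.7], [30.5, 41.0]]
97 175 [[16.6, -44.2], [19.4, -6.7], [26.3, 41.1]]
103 35 [[17.1, 21.5], [18.7, 26.8], [26.3, 43.3]]
110 22 [[12.3, 21.8], [18.8, 25.8], [25.6, 36.9]]
118 40 [[6.6, 21.6], [16.1, 24.7], [29.4, 40.5]]
125 51 [[4.5, 22.0], [11.5, 26.4], [28.7, 40.8]]
```

>>> step_arm:
  motion:
    - {"dx":0.003,"dy":0,"dz":-0.004,"wx":0,"wy":0,"wz":0}
    - {"dx":0.006,"dy":-0.001,"dz":-0.01,"wx":0,"wy":0,"wz":0}
    - {"dx":0.007,"dy":-0.001,"dz":-0.015,"wx":0,"wy":0,"wz":0}
    - {"dx":0.007,"dy":-0.001,"dz":-0.019,"wx":0,"wy":0,"wz":0}
    - {"dx":0.007,"dy":-0.001,"dz":-0.019,"wx":0,"wy":0,"wz":0}
    - {"dx":0.007,"dy":-0.001,"dz":-0.019,"wx":0,"wy":0,"wz":0}

```text
time_s: 22.8
position: [0.522, -0.1408, 0.1058]
tool_rot: [3.141, -0.0, 1.728]
contact_force: [-0.8, 0.4, 6.3]
gripper_width: 0.0071
gripper_force: 80.6
```

```bash
python3 pl.py | grep -v '|'
```

```text
t 22.8 pos [ 522.  -140.8  105.8] rot [ 3.1407e+00 -4.0000e-04  1.7277e+00] F [-0.8  0.4  6.3] w 7.1 gf 80.6 tankxy [25.8 32. ]
x -2 30 y from -75 step 5
65 67 [[18.9, -33.3], [20.8, 2.8], [26.0, 57.8]]
75 102 [[19.0, -45.1], [20.5, -0.8], [26.4, 41.3]]
85 129 [[18.7, -52.4], [20.7, -10.2], [30.3, 42.7]]
92 159 [[19.0, -45.7], [22.4, -9.4], [30.3, 38.8]]
97 34 [[18.8, 19.1], [21.1, 25.7], [27.7, 41.1]]
103 22 [[15.6, 20.1], [20.5, 24.1], [26.5, 41.0]]
110 28 [[10.4, 19.1], [17.1, 23.3], [27.9, 39.2]]
118 49 [[6.8, 20.1], [12.7, 24.8], [27.5, 38.2]]
125 50 [[6.8, 19.4], [15.3, 24.9], [29.4, 38.4]]
```

>>> step_arm:
  motion:
    - {"dx":0,"dy":0,"dz":0,"wx":0,"wy":0,"wz":0}
    - {"dx":0,"dy":0,"dz":0,"wx":0,"wy":0,"wz":0}
    - {"dx":0,"dy":0,"dz":0,"wx":0,"wy":0,"wz":0}
    - {"dx":0,"dy":0,"dz":0,"wx":0,"wy":0,"wz":0}
  claw: 0.35

```text
time_s: 23.18
position: [0.5219, -0.1403, 0.1047]
tool_rot: [-3.141, -0.0, 1.729]
contact_force: [0.6, 0.3, 0.1]
gripper_width: 0.028
gripper_force: 0.0
```

>>> step_arm:
  motion:
    - {"dx":0,"dy":0,"dz":0.03,"wx":0,"wy":0,"wz":0}
    - {"dx":0,"dy":0,"dz":0.08,"wx":0,"wy":0,"wz":0}
    - {"dx":0,"dy":0,"dz":0.15,"wx":0,"wy":0,"wz":0}
    - {"dx":0,"dy":0,"dz":0.18,"wx":0,"wy":0,"wz":0}
    - {"dx":0,"dy":0,"dz":0.18,"wx":0,"wy":0,"wz":0}

```text
time_s: 23.6
position: [0.5239, -0.1413, 0.1797]
tool_rot: [3.136, 0.003, 1.729]
contact_force: [0.6, -0.0, 0.6]
gripper_width: 0.0278
gripper_force: 0.0
```

```bash
python3 pl.py | grep -v '|'; python3 mv.py 13.6 -157.9 150
```

```text
t 23.6 pos [ 523.9 -141.3  179.7] rot [3.1357e+00 2.7000e-03 1.7286e+00] F [ 0.6 -0.   0.6] w 27.8 gf 0.0 tankxy [27.7 31.2]
x -2 30 y from -75 step 5
65 69 [[18.9, -33.0], [21.0, 8.9], [27.9, 57.9]]
75 104 [[18.4, -44.0], [20.8, -4.1], [24.9, 53.5]]
85 117 [[18.9, -50.9], [20.7, -9.3], [29.6, 42.4]]
92 157 [[19.2, -44.3], [22.9, -6.1], [29.7, 39.4]]
97 40 [[18.9, -15.3], [21.6, 27.8], [28.6, 44.0]]
103 32 [[19.3, 19.3], [21.1, 27.8], [26.3, 43.9]]
110 33 [[19.7, 19.4], [21.5, 30.1], [26.1, 43.8]]
118 31 [[19.1, 19.5], [20.7, 27.5], [28.2, 41.8]]
125 49 [[18.8, 19.4], [22.9, 31.0], [27.8, 42.2]]
t 23.65 pos [ 522.8 -140.6  178. ] rot [3.1388e+00 1.0000e-03 1.7289e+00] F [ 0.1 -0.2 -1.1] w 27.9 gf 0.0 tankxy [26.7 32.1]
tool z in tank [ 0.003 -0.001 -1.   ]
units [ 0.0424 -0.4742 -0.07  ]
```

>>> step_arm:
  motion:
    - {"dx":0.02,"dy":-0.1,"dz":0,"wx":0,"wy":0,"wz":0}
    - {"dx":0.03,"dy":-0.2,"dz":0,"wx":0,"wy":0,"wz":0}
    - {"dx":0.04,"dy":-0.3,"dz":0,"wx":0,"wy":0,"wz":0}
    - {"dx":0.043,"dy":-0.4,"dz":0,"wx":0,"wy":0,"wz":0}
    - {"dx":0.043,"dy":-0.475,"dz":-0.03,"wx":0,"wy":0,"wz":0}
    - {"dx":0.043,"dy":-0.475,"dz":-0.07,"wx":0,"wy":0,"wz":0}
    - {"dx":0.043,"dy":-0.475,"dz":-0.07,"wx":0,"wy":0,"wz":0}
    - {"dx":0.043,"dy":-0.475,"dz":-0.07,"wx":0,"wy":0,"wz":0}

```text
time_s: 24.32
position: [0.5383, -0.3286, 0.1464]
tool_rot: [-3.138, -0.005, 1.729]
contact_force: [0.4, 0.2, 0.6]
gripper_width: 0.0277
gripper_force: 0.0
```

```bash
python3 mv.py 13.6 -157.9 89
```

```text
t 24.32 pos [ 538.3 -328.6  146.4] rot [-3.1381 -0.0048  1.7288] F [0.4 0.2 0.6] w 27.7 gf 0.0 tankxy [  12.4 -156. ]
tool z in tank [-0.003  0.005 -1.   ]
units [ 0.0037 -0.0043 -0.1434]
```

>>> step_arm:
  motion:
    - {"dx":0.001,"dy":-0.002,"dz":-0.04,"wx":0,"wy":0,"wz":0}
    - {"dx":0.001,"dy":-0.002,"dz":-0.08,"wx":0,"wy":0,"wz":0}
    - {"dx":0.001,"dy":-0.002,"dz":-0.12,"wx":0,"wy":0,"wz":0}
    - {"dx":0.001,"dy":-0.002,"dz":-0.152,"wx":0,"wy":0,"wz":0}
    - {"dx":0.001,"dy":-0.002,"dz":-0.152,"wx":0,"wy":0,"wz":0}
    - {"dx":0.001,"dy":-0.002,"dz":-0.152,"wx":0,"wy":0,"wz":0}
    - {"dx":0.001,"dy":-0.002,"dz":-0.152,"wx":0,"wy":0,"wz":0}

```text
time_s: 24.9
position: [0.5405, -0.331, 0.0891]
tool_rot: [3.14, 0.001, 1.73]
contact_force: [-0.2, -0.5, -0.0]
gripper_width: 0.0276
gripper_force: 0.0
```

>>> step_arm:
  motion:
    - {"dx":0,"dy":0,"dz":0,"wx":0,"wy":0,"wz":0}
    - {"dx":0,"dy":0,"dz":0,"wx":0,"wy":0,"wz":0}
    - {"dx":0,"dy":0,"dz":0,"wx":0,"wy":0,"wz":0}
    - {"dx":0,"dy":0,"dz":0,"wx":0,"wy":0,"wz":0}
    - {"dx":0,"dy":0,"dz":0,"wx":0,"wy":0,"wz":0}
  claw: 1
  squeeze: 80

```text
time_s: 25.32
position: [0.5402, -0.3319, 0.0895]
tool_rot: [3.14, 0.002, 1.729]
contact_force: [-1.5, 0.4, 6.2]
gripper_width: 0.0078
gripper_force: 79.0
```

```bash
python3 mv.py 14 -33 239
```

```text
t 25.32 pos [ 540.2 -331.9   89.5] rot [3.1399e+00 1.7000e-03 1.7286e+00] F [-1.5  0.4  6.2] w 7.8 gf 79.0 tankxy [  13.7 -159.6]
tool z in tank [ 0.002 -0.002 -1.   ]
units [-0.0492  0.3127  0.3738]
```

>>> step_arm:
  motion:
    - {"dx":0,"dy":0,"dz":0.05,"wx":0,"wy":0,"wz":0}
    - {"dx":0,"dy":0,"dz":0.13,"wx":0,"wy":0,"wz":0}
    - {"dx":0,"dy":0,"dz":0.21,"wx":0,"wy":0,"wz":0}
    - {"dx":0,"dy":0,"dz":0.29,"wx":0,"wy":0,"wz":0}
    - {"dx":0,"dy":0,"dz":0.34,"wx":0,"wy":0,"wz":0}
    - {"dx":0,"dy":0,"dz":0.36,"wx":0,"wy":0,"wz":0}
    - {"dx":0,"dy":0,"dz":0.36,"wx":0,"wy":0,"wz":0}

```text
time_s: 25.9
position: [0.5403, -0.3317, 0.2339]
tool_rot: [3.139, 0.002, 1.729]
contact_force: [0.9, -0.5, -1.4]
gripper_width: 0.0076
gripper_force: 78.2
```

>>> step_arm:
  motion:
    - {"dx":-0.01,"dy":0.06,"dz":0,"wx":0,"wy":0,"wz":0}
    - {"dx":-0.022,"dy":0.13,"dz":0,"wx":0,"wy":0,"wz":0}
    - {"dx":-0.034,"dy":0.2,"dz":0,"wx":0,"wy":0,"wz":0}
    - {"dx":-0.045,"dy":0.26,"dz":0,"wx":0,"wy":0,"wz":0}
    - {"dx":-0.052,"dy":0.295,"dz":0,"wx":0,"wy":0,"wz":0}
    - {"dx":-0.0545,"dy":0.3075,"dz":0,"wx":0,"wy":0,"wz":0}
    - {"dx":-0.0545,"dy":0.3075,"dz":0,"wx":0,"wy":0,"wz":0}
    - {"dx":-0.0545,"dy":0.3075,"dz":0,"wx":0,"wy":0,"wz":0}
    - {"dx":-0.0545,"dy":0.3075,"dz":0,"wx":0,"wy":0,"wz":0}

```text
time_s: 26.65
position: [0.5175, -0.2098, 0.2316]
tool_rot: [-3.141, 0.001, 1.726]
contact_force: [-0.2, -0.9, -0.5]
gripper_width: 0.0079
gripper_force: 78.1
```

```bash
cat > p2.py <<'E'
from h import *
st()
f2=ctrl.grab_frame("side"); W=cloud(f2); t=tank(W)*1000; z=W[...,2]*1000
m=(t[...,0]>-2)&(t[...,0]<30)&(np.abs(t[...,1])<65)&(z>97)&(z<300)
P=np.c_[t[m],z[m]]
for zz in range(105,250,15):
    q=P[np.abs(P[:,2]-zz)<5]
    if len(q): print(zz,len(q),np.percentile(q[:,:2],[2,50,98],axis=0).round(1).tolist())
E
python3 p2.py
```

```text
t 26.65 pos [ 517.5 -209.8  231.6] rot [-3.1405e+00  1.1000e-03  1.7265e+00] F [-0.2 -0.9 -0.5] w 7.9 gf 78.1 tankxy [ 10.5 -35.4]
105 57 [[18.7, 18.7], [21.0, 29.9], [26.5, 45.0]]
120 63 [[18.8, 20.3], [21.1, 27.8], [29.3, 41.9]]
150 198 [[3.4, -47.8], [5.4, -10.5], [12.6, 41.5]]
165 214 [[3.6, -47.7], [5.4, -7.9], [9.6, 40.7]]
180 213 [[3.5, -47.6], [5.5, -8.8], [11.7, 42.9]]
195 211 [[3.6, -47.8], [5.6, -6.7], [10.8, 41.7]]
210 219 [[3.5, -47.7], [5.7, -8.7], [11.4, 41.7]]
225 213 [[3.7, -47.1], [6.3, -4.0], [13.2, 41.4]]
240 69 [[-1.4, -47.4], [7.7, -45.0], [24.6, -40.3]]
```

>>> step_arm:
  motion:
    - {"dx":0.002,"dy":0.005,"dz":-0.04,"wx":0,"wy":0,"wz":0}
    - {"dx":0.002,"dy":0.005,"dz":-0.07,"wx":0,"wy":0,"wz":0}
    - {"dx":0.002,"dy":0.005,"dz":-0.1,"wx":0,"wy":0,"wz":0}
    - {"dx":0.002,"dy":0.005,"dz":-0.13,"wx":0,"wy":0,"wz":0}
    - {"dx":0.002,"dy":0.005,"dz":-0.16,"wx":0,"wy":0,"wz":0}
    - {"dx":0.002,"dy":0.005,"dz":-0.19,"wx":0,"wy":0,"wz":0}
    - {"dx":0.002,"dy":0.005,"dz":-0.22,"wx":0,"wy":0,"wz":0}
    - {"dx":0.002,"dy":0.005,"dz":-0.25,"wx":0,"wy":0,"wz":0}
    - {"dx":0.002,"dy":0.005,"dz":-0.28,"wx":0,"wy":0,"wz":0}
    - {"dx":0.002,"dy":0.005,"dz":-0.3,"wx":0,"wy":0,"wz":0}
    - {"dx":0.002,"dy":0.005,"dz":-0.315,"wx":0,"wy":0,"wz":0}
    - {"dx":0.002,"dy":0.005,"dz":-0.315,"wx":0,"wy":0,"wz":0}

```text
time_s: 27.7
position: [0.5179, -0.2065, 0.1049]
tool_rot: [-3.139, -0.001, 1.728]
contact_force: [-0.6, 0.4, -0.7]
gripper_width: 0.008
gripper_force: 78.1
```

```bash
python3 p2.py
```

```text
t 27.7 pos [ 517.9 -206.5  104.9] rot [-3.1395e+00 -8.0000e-04  1.7277e+00] F [-0.6  0.4 -0.7] w 8.0 gf 78.1 tankxy [ 11.5 -32.2]
105 111 [[-0.1, -43.8], [19.5, 20.9], [25.6, 44.0]]
120 76 [[-1.3, -44.2], [11.8, -40.9], [26.3, 42.8]]
135 72 [[-1.3, -43.8], [12.6, -41.1], [28.8, -35.4]]
150 76 [[-1.4, -45.8], [17.5, -42.3], [27.1, -24.9]]
165 40 [[-1.9, -48.0], [17.8, -43.3], [27.4, -34.4]]
180 59 [[-0.3, -50.0], [18.5, -47.8], [28.5, -40.5]]
195 62 [[-1.4, -51.0], [18.0, -47.9], [28.3, -41.1]]
210 93 [[-1.5, -52.6], [18.0, -43.4], [27.5, -41.1]]
225 3 [[-0.5, -41.0], [-0.2, -40.9], [1.7, -40.6]]
240 3 [[0.2, -64.6], [27.3, -64.5], [29.2, -64.1]]
```

>>> step_arm:
  motion:
    - {"dx":0.003,"dy":0,"dz":-0.005,"wx":0,"wy":0,"wz":0}
    - {"dx":0.006,"dy":0.001,"dz":-0.009,"wx":0,"wy":0,"wz":0}
    - {"dx":0.009,"dy":0.001,"dz":-0.013,"wx":0,"wy":0,"wz":0}
    - {"dx":0.011,"dy":0.002,"dz":-0.017,"wx":0,"wy":0,"wz":0}
    - {"dx":0.011,"dy":0.002,"dz":-0.02,"wx":0,"wy":0,"wz":0}
    - {"dx":0.011,"dy":0.002,"dz":-0.02,"wx":0,"wy":0,"wz":0}
    - {"dx":0.011,"dy":0.002,"dz":-0.02,"wx":0,"wy":0,"wz":0}

```text
time_s: 28.33
position: [0.5231, -0.2052, 0.0981]
tool_rot: [3.142, -0.0, 1.729]
contact_force: [-0.5, -0.1, -1.4]
gripper_width: 0.0079
gripper_force: 78.1
```

>>> step_arm:
  motion:
    - {"dx":0,"dy":0,"dz":0,"wx":0,"wy":0,"wz":0}
    - {"dx":0,"dy":0,"dz":0,"wx":0,"wy":0,"wz":0}
    - {"dx":0,"dy":0,"dz":0,"wx":0,"wy":0,"wz":0}
    - {"dx":0,"dy":0,"dz":0,"wx":0,"wy":0,"wz":0}
  claw: 0.35

```text
time_s: 28.67
position: [0.5232, -0.2054, 0.0983]
tool_rot: [3.141, 0.0, 1.729]
contact_force: [0.3, -0.4, -1.0]
gripper_width: 0.0279
gripper_force: 0.0
```

>>> step_arm:
  motion:
    - {"dx":0,"dy":0,"dz":0.03,"wx":0,"wy":0,"wz":0}
    - {"dx":0,"dy":0,"dz":0.08,"wx":0,"wy":0,"wz":0}
    - {"dx":0,"dy":0,"dz":0.15,"wx":0,"wy":0,"wz":0}
    - {"dx":0,"dy":0,"dz":0.23,"wx":0,"wy":0,"wz":0}
    - {"dx":0,"dy":0,"dz":0.3,"wx":0,"wy":0,"wz":0}
    - {"dx":0,"dy":-0.1,"dz":0.3,"wx":0,"wy":0,"wz":0}
    - {"dx":0,"dy":-0.1,"dz":0.3,"wx":0,"wy":0,"wz":0}
    - {"dx":0,"dy":-0.1,"dz":0.3,"wx":0,"wy":0,"wz":0}

```text
time_s: 29.33
position: [0.5224, -0.2482, 0.2192]
tool_rot: [3.141, 0.003, 1.724]
contact_force: [0.3, 0.2, -0.1]
gripper_width: 0.0277
gripper_force: 0.0
```

```bash
cat > wt.py <<'E'
from h import *
st()
f=ctrl.grab_frame("wrist"); W=wcloud(f); z=W[...,2]*1000; t=tank(W)*1000; v=np.arange(480)[:,None]
def comps(nm,m):
    n,l,s_,_=cv2.connectedComponentsWithStats(m.astype(np.uint8))
    for i in range(1,n):
        if s_[i,4]>40:
            P=t[l==i]; r=cv2.minAreaRect(P.astype(np.float32)); print(nm,s_[i,4],np.round(r[0],1),np.round(r[1],1),round(r[2],1),"z",np.percentile(z[l==i],[2,50,98]).round(1))
ins=(t[...,0]>-9)&(t[...,0]<42)&(np.abs(t[...,1])<64)&(v<300)
comps("tab",ins&(z>121)&(z<132)); comps("top",ins&(z>85)&(z<98))
for y in(-40,-10,0,10,30):
    q=ins&(np.abs(t[...,1]-y)<2); P=np.c_[t[q][:,0],z[q]]; P=P[np.argsort(P[:,0])]; print(y,[tuple(int(round(k)) for k in p) for p in P[::max(1,len(P)//30)]])
E
python3 wt.py
```

```text
t 29.33 pos [ 522.4 -248.2  219.2] rot [3.1406e+00 2.5000e-03 1.7245e+00] F [ 0.3  0.2 -0.1] w 27.7 gf 0.0 tankxy [  9.4 -74.1]
tab 540 [26.3 32.3] [24.7  8.9] 89.7 z [124.7 126.5 128.1]
tab 506 [ 17.6 -31. ] [24.2  8.3] 89.8 z [124.8 126.5 127.9]
top 3760 [27.5 -0.1] [ 28.6 120.6] 0.2 z [87.3 92.2 95.2]
-40 [(-9, 83), (-7, 78), (-4, 65), (-1, 54), (1, 8), (3, 8), (5, 10), (7, 9), (9, 9), (11, 8), (13, 112), (13, 126), (14, 126), (15, 127), (16, 126), (17, 126), (18, 125), (19, 127), (20, 126), (21, 127), (23, 92), (25, 93), (26, 93), (28, 93), (29, 92), (30, 92), (32, 89), (33, 88), (34, 92), (35, 95), (36, 93), (38, 90), (39, 88)]
-10 [(-9, 85), (-8, 80), (-6, 74), (-5, 69), (-4, 64), (-2, 58), (-1, 53), (0, 54), (2, 8), (4, 10), (7, 8), (9, 8), (11, 8), (13, 38), (14, 92), (15, 92), (17, 92), (18, 93), (20, 92), (21, 92), (23, 91), (24, 93), (26, 93), (27, 91), (28, 93), (30, 92), (32, 90), (34, 89), (34, 93), (36, 94), (38, 89)]
0 [(-9, 84), (-8, 80), (-6, 74), (-5, 71), (-4, 65), (-2, 58), (-1, 10), (1, 9), (4, 8), (7, 10), (9, 8), (12, 9), (13, 92), (15, 94), (16, 92), (17, 92), (18, 92), (20, 93), (21, 93), (23, 93), (23, 91), (25, 93), (26, 92), (28, 93), (29, 93), (31, 93), (32, 88), (33, 87), (34, 91), (35, 94), (37, 89), (39, 89)]
10 [(-9, 83), (-8, 78), (-6, 74), (-5, 69), (-4, 64), (-2, 61), (-1, 8), (1, 7), (3, 10), (6, 8), (9, 8), (11, 9), (13, 50), (14, 92), (16, 93), (17, 93), (18, 92), (19, 92), (21, 92), (22, 92), (23, 93), (25, 94), (26, 92), (27, 92), (28, 93), (30, 93), (32, 88), (33, 88), (35, 88), (35, 94), (37, 88), (39, 88)]
30 [(-9, 83), (-7, 77), (-6, 74), (-5, 70), (-4, 64), (-2, 59), (-1, 52), (0, 8), (2, 8), (4, 9), (7, 10), (9, 8), (12, 9), (13, 59), (14, 92), (16, 92), (17, 92), (19, 91), (20, 92), (21, 91), (22, 127), (22, 126), (24, 126), (25, 127), (26, 126), (27, 127), (29, 128), (29, 126), (31, 127), (35, 94), (37, 89), (38, 89)]
```

Both plates stand tight and upright (tabs at tank (26.3,32.3) and (17.6,-31.0)), with the front of the stack at x about 13.2. The wedge tip should bite at about z 17. Next is the wedge.

>>> step_arm:
  motion:
    - {"dx":0.18,"dy":0.81,"dz":0,"wx":0,"wy":0,"wz":-0.013}
    - {"dx":0.18,"dy":0.81,"dz":0,"wx":0,"wy":0,"wz":-0.013}
    - {"dx":0.18,"dy":0.81,"dz":0,"wx":0,"wy":0,"wz":-0.013}
    - {"dx":0.18,"dy":0.81,"dz":0,"wx":0,"wy":0,"wz":-0.013}
    - {"dx":0.18,"dy":0.81,"dz":0,"wx":0,"wy":0,"wz":-0.013}
    - {"dx":0.18,"dy":0.81,"dz":0,"wx":0,"wy":0,"wz":-0.013}
    - {"dx":0.18,"dy":0.81,"dz":0,"wx":0,"wy":0,"wz":-0.013}
    - {"dx":0.18,"dy":0.81,"dz":0,"wx":0,"wy":0,"wz":-0.013}
    - {"dx":0.18,"dy":0.81,"dz":0,"wx":0,"wy":0,"wz":-0.013}
    - {"dx":0.18,"dy":0.81,"dz":0,"wx":0,"wy":0,"wz":-0.013}
    - {"dx":0.18,"dy":0.81,"dz":0,"wx":0,"wy":0,"wz":-0.013}
  claw: 0.2

```text
time_s: 30.3
position: [0.5943, 0.0792, 0.2175]
tool_rot: [-3.14, 0.0, 1.71]
contact_force: [-0.1, 0.1, 0.2]
gripper_width: 0.0342
gripper_force: 0.0
```

```bash
python3 - <<'E'
from h import *
s=st(); f=ctrl.grab_frame("wrist"); w=wcloud(f); z=w[...,2]*1000
reg=(np.abs(w[...,0]-.595)<.035)&(np.abs(w[...,1]-.145)<.05)
for nm,lo,hi in(("tabtop",129.5,136),("bodytop",92,97)):
    m=(reg&(z>lo)&(z<hi)).astype(np.uint8); n,l,q,_=cv2.connectedComponentsWithStats(m)
    for i in range(1,n):
        if q[i,4]>25:
            r=cv2.minAreaRect((w[l==i][:,:2]*1000).astype(np.float32)); print(nm,q[i,4],np.round(r[0],1),np.round(r[1],1),round(r[2],1),np.median(z[l==i]).round(1))
E
```

```text
t 30.3 pos [594.3  79.2 217.5] rot [-3.1399e+00  3.0000e-04  1.7099e+00] F [-0.1  0.1  0.2] w 34.2 gf 0.0 tankxy [131.9 237.9]
tabtop 709 [593.9 143.6] [11.7 23.5] 6.4 132.1
bodytop 2277 [593.7 143.5] [25.7 59.6] 7.8 94.3
```

>>> step_arm:
  motion:
    - {"dx":0,"dy":0.08,"dz":0,"wx":0,"wy":0,"wz":0}
    - {"dx":0,"dy":0.161,"dz":-0.03,"wx":0,"wy":0,"wz":0}
    - {"dx":0,"dy":0.161,"dz":-0.08,"wx":0,"wy":0,"wz":0}
    - {"dx":0,"dy":0.161,"dz":-0.14,"wx":0,"wy":0,"wz":0}
    - {"dx":0,"dy":0.161,"dz":-0.19,"wx":0,"wy":0,"wz":0}
    - {"dx":0,"dy":0.161,"dz":-0.24,"wx":0,"wy":0,"wz":0}
    - {"dx":0,"dy":0.161,"dz":-0.28,"wx":0,"wy":0,"wz":0}
    - {"dx":0,"dy":0.161,"dz":-0.296,"wx":0,"wy":0,"wz":0}
    - {"dx":0,"dy":0.161,"dz":-0.296,"wx":0,"wy":0,"wz":0}
    - {"dx":0,"dy":0.161,"dz":-0.296,"wx":0,"wy":0,"wz":0}

```text
time_s: 31.18
position: [0.5955, 0.1418, 0.1003]
tool_rot: [3.141, 0.0, 1.706]
contact_force: [0.8, 0.0, -0.1]
gripper_width: 0.0341
gripper_force: 0.0
```

>>> step_arm:
  motion:
    - {"dx":0,"dy":0,"dz":0,"wx":0,"wy":0,"wz":0}
    - {"dx":0,"dy":0,"dz":0,"wx":0,"wy":0,"wz":0}
    - {"dx":0,"dy":0,"dz":0,"wx":0,"wy":0,"wz":0}
    - {"dx":0,"dy":0,"dz":0,"wx":0,"wy":0,"wz":0}
    - {"dx":0,"dy":0,"dz":0,"wx":0,"wy":0,"wz":0}
  claw: 1
  squeeze: 80

```text
time_s: 31.6
position: [0.5965, 0.143, 0.1013]
tool_rot: [3.138, 0.0, 1.708]
contact_force: [0.5, -0.6, 6.0]
gripper_width: 0.0105
gripper_force: 79.3
```

```bash
python3 mv.py -11 0 200
```

```text
t 31.6 pos [596.5 143.  101.3] rot [3.1378 0.     1.7082] F [ 0.5 -0.6  6. ] w 10.5 gf 79.3 tankxy [144.1 300.6]
tool z in tank [ 0.004 -0.    -1.   ]
units [-0.2647 -0.8031  0.2467]
```

>>> step_arm:
  motion:
    - {"dx":0,"dy":0,"dz":0.05,"wx":0,"wy":0,"wz":0}
    - {"dx":0,"dy":0,"dz":0.12,"wx":0,"wy":0,"wz":0}
    - {"dx":0,"dy":0,"dz":0.2,"wx":0,"wy":0,"wz":0}
    - {"dx":0,"dy":0,"dz":0.28,"wx":0,"wy":0,"wz":0}
    - {"dx":0,"dy":0,"dz":0.35,"wx":0,"wy":0,"wz":0}
    - {"dx":0,"dy":0,"dz":0.35,"wx":0,"wy":0,"wz":0}

```text
time_s: 32.1
position: [0.5981, 0.143, 0.246]
tool_rot: [3.13, -0.001, 1.709]
contact_force: [0.9, 0.3, -0.1]
gripper_width: 0.011
gripper_force: 79.1
```

>>> step_arm:
  motion:
    - {"dx":-0.025,"dy":-0.08,"dz":0,"wx":0,"wy":0,"wz":0.013}
    - {"dx":-0.055,"dy":-0.17,"dz":0,"wx":0,"wy":0,"wz":0.013}
    - {"dx":-0.085,"dy":-0.26,"dz":0,"wx":0,"wy":0,"wz":0.013}
    - {"dx":-0.115,"dy":-0.35,"dz":0,"wx":0,"wy":0,"wz":0.013}
    - {"dx":-0.145,"dy":-0.44,"dz":0,"wx":0,"wy":0,"wz":0.013}
    - {"dx":-0.175,"dy":-0.53,"dz":0,"wx":0,"wy":0,"wz":0.013}
    - {"dx":-0.205,"dy":-0.62,"dz":0,"wx":0,"wy":0,"wz":0.013}
    - {"dx":-0.235,"dy":-0.71,"dz":0,"wx":0,"wy":0,"wz":0.013}
    - {"dx":-0.255,"dy":-0.78,"dz":0,"wx":0,"wy":0,"wz":0.013}
    - {"dx":-0.262,"dy":-0.803,"dz":0,"wx":0,"wy":0,"wz":0.013}
    - {"dx":-0.262,"dy":-0.803,"dz":0,"wx":0,"wy":0,"wz":0.013}
    - {"dx":-0.262,"dy":-0.803,"dz":0,"wx":0,"wy":0,"wz":0.013}

```text
time_s: 33.1
position: [0.4901, -0.177, 0.239]
tool_rot: [-3.141, -0.002, 1.729]
contact_force: [0.1, 0.7, -0.4]
gripper_width: 0.011
gripper_force: 78.9
```

```bash
python3 - <<'E'
from am import *
st(); f=ctrl.grab_frame("side"); W=cloud(f); t=tank(W)*1000; z=W[...,2]*1000
P=np.c_[t.reshape(-1,2),z.ravel()]; P=P[(P[:,0]>-50)&(P[:,0]<25)&(np.abs(P[:,1])<45)&(P[:,2]>132)&(P[:,2]<232)]
print(np.percentile(P[:,2],[1,99]).round(1))
for zz in range(155,235,10):
    q=P[np.abs(P[:,2]-zz)<4]
    if len(q): print(zz,len(q),np.percentile(q[:,:2],[2,50,98],axis=0).round(1).tolist())
E
python3 mv.py -3 0 151
```

```text
t 33.1 pos [ 490.1 -177.   239. ] rot [-3.1407e+00 -2.1000e-03  1.7288e+00] F [ 0.1  0.7 -0.4] w 11.0 gf 78.9 tankxy [-11.3   1.3]
[148.7 231.7]
155 90 [[-9.0, -27.8], [-7.0, -4.2], [-2.2, 30.9]]
165 98 [[-11.8, -28.1], [-9.8, -4.0], [-0.8, 30.7]]
175 105 [[-14.5, -28.5], [-12.1, -6.3], [-2.4, 30.5]]
185 110 [[-16.5, -27.6], [-14.7, -5.9], [-3.0, 31.6]]
195 122 [[-19.3, -27.9], [-16.9, -10.8], [-0.6, 30.5]]
205 128 [[-21.6, -27.8], [-19.4, -12.1], [-2.2, 30.5]]
215 131 [[-24.5, -28.0], [-21.9, -12.3], [-2.3, 30.8]]
225 130 [[-26.7, -28.6], [-24.6, -9.8], [-2.6, 30.6]]
t 33.15 pos [ 490.7 -175.8  239. ] rot [-3.1409e+00 -2.5000e-03  1.7314e+00] F [-1.  -0.3  0.3] w 10.9 gf 78.9 tankxy [-10.6   2.4]
tool z in tank [-0.001  0.003 -1.   ]
units [ 0.0196 -0.003  -0.2199]
```

>>> step_arm:
  motion:
    - {"dx":0.003,"dy":-0.002,"dz":-0.04,"wx":0,"wy":0,"wz":0}
    - {"dx":0.007,"dy":-0.003,"dz":-0.08,"wx":0,"wy":0,"wz":0}
    - {"dx":0.011,"dy":-0.003,"dz":-0.12,"wx":0,"wy":0,"wz":0}
    - {"dx":0.015,"dy":-0.003,"dz":-0.16,"wx":0,"wy":0,"wz":0}
    - {"dx":0.018,"dy":-0.003,"dz":-0.19,"wx":0,"wy":0,"wz":0}
    - {"dx":0.0195,"dy":-0.003,"dz":-0.21,"wx":0,"wy":0,"wz":0}
    - {"dx":0.0195,"dy":-0.003,"dz":-0.22,"wx":0,"wy":0,"wz":0}
    - {"dx":0.0195,"dy":-0.003,"dz":-0.22,"wx":0,"wy":0,"wz":0}
    - {"dx":0.0195,"dy":-0.003,"dz":-0.22,"wx":0,"wy":0,"wz":0}

```text
time_s: 33.9
position: [0.4985, -0.1787, 0.1519]
tool_rot: [3.141, -0.0, 1.73]
contact_force: [-0.5, 0.1, -1.4]
gripper_width: 0.0109
gripper_force: 79.1
```

```bash
python3 mv.py 0.6 0 123
```

```text
t 33.9 pos [ 498.5 -178.7  151.9] rot [ 3.1412e+00 -1.0000e-04  1.7300e+00] F [-0.5  0.1 -1.4] w 10.9 gf 79.1 tankxy [-3.3 -1.7]
tool z in tank [ 0.  0. -1.]
units [ 0.0089  0.0057 -0.0723]
```

>>> step_arm:
  motion:
    - {"dx":0.002,"dy":0.002,"dz":-0.015,"wx":0,"wy":0,"wz":0}
    - {"dx":0.004,"dy":0.003,"dz":-0.03,"wx":0,"wy":0,"wz":0}
    - {"dx":0.006,"dy":0.004,"dz":-0.045,"wx":0,"wy":0,"wz":0}
    - {"dx":0.008,"dy":0.005,"dz":-0.06,"wx":0,"wy":0,"wz":0}
    - {"dx":0.009,"dy":0.005,"dz":-0.072,"wx":0,"wy":0,"wz":0}
    - {"dx":0.009,"dy":0.005,"dz":-0.072,"wx":0,"wy":0,"wz":0}
    - {"dx":0.009,"dy":0.005,"dz":-0.072,"wx":0,"wy":0,"wz":0}

```text
time_s: 34.48
position: [0.5014, -0.1774, 0.1225]
tool_rot: [-3.141, -0.0, 1.729]
contact_force: [-0.2, -0.4, -0.2]
gripper_width: 0.0108
gripper_force: 79.1
```

```bash
python3 mv.py 2 0 112
```

```text
t 34.48 pos [ 501.4 -177.4  122.5] rot [-3.1407e+00 -3.0000e-04  1.7285e+00] F [-0.2 -0.4 -0.2] w 10.8 gf 79.1 tankxy [-0.2 -0.8]
tool z in tank [-0.001  0.    -1.   ]
units [ 0.0051  0.0029 -0.0261]
```

>>> step_arm:
  motion:
    - {"dx":0.002,"dy":0.001,"dz":-0.007,"wx":0,"wy":0,"wz":0}
    - {"dx":0.004,"dy":0.002,"dz":-0.013,"wx":0,"wy":0,"wz":0}
    - {"dx":0.005,"dy":0.003,"dz":-0.018,"wx":0,"wy":0,"wz":0}
    - {"dx":0.005,"dy":0.003,"dz":-0.022,"wx":0,"wy":0,"wz":0}
    - {"dx":0.005,"dy":0.003,"dz":-0.022,"wx":0,"wy":0,"wz":0}
    - {"dx":0.005,"dy":0.003,"dz":-0.022,"wx":0,"wy":0,"wz":0}

```text
time_s: 34.98
position: [0.5028, -0.176, 0.1137]
tool_rot: [-3.14, -0.001, 1.728]
contact_force: [-1.3, -0.4, -0.7]
gripper_width: 0.011
gripper_force: 78.8
```

```bash
cat > fr.py <<'E'
from h import *
s=st(); F=np.array(s["contact_force"]); c,sn=np.cos(TY),np.sin(TY)
print("F tank x,y,z",np.round([F[0]*c+F[1]*sn,-F[0]*sn+F[1]*c,F[2]],1),"torque",np.round(s["wrist_torque"],2),"tip",round(s["position"][2]*1000-91.3,1))
E
python3 fr.py
```

```text
t 34.98 pos [ 502.8 -176.   113.7] rot [-3.1398e+00 -7.0000e-04  1.7284e+00] F [-1.3 -0.4 -0.7] w 11.0 gf 78.8 tankxy [1.4 0.3]
F tank x,y,z [-1.3 -0.2 -0.7] torque [-0.16  0.68 -0.07] tip 22.4
```

>>> step_arm:
  motion:
    - {"dx":0.001,"dy":0,"dz":-0.003,"wx":0,"wy":0,"wz":0}
    - {"dx":0.0015,"dy":0,"dz":-0.006,"wx":0,"wy":0,"wz":0}
    - {"dx":0.002,"dy":0,"dz":-0.009,"wx":0,"wy":0,"wz":0}
    - {"dx":0.002,"dy":0,"dz":-0.009,"wx":0,"wy":0,"wz":0}

```text
time_s: 35.32
position: [0.503, -0.1763, 0.1102]
tool_rot: [-3.139, -0.001, 1.728]
contact_force: [-5.0, 0.3, 0.9]
gripper_width: 0.011
gripper_force: 79.4
```

```bash
python3 fr.py
```

```text
t 35.32 pos [ 503.  -176.3  110.2] rot [-3.1389e+00 -8.0000e-04  1.7281e+00] F [-5.   0.3  0.9] w 11.0 gf 79.4 tankxy [ 1.5 -0.1]
F tank x,y,z [-4.9  1.   0.9] torque [-0.18  1.24 -0.06] tip 18.9
```

>>> step_arm:
  motion:
    - {"dx":0,"dy":0,"dz":-0.003,"wx":0,"wy":0,"wz":0}
    - {"dx":0,"dy":0,"dz":-0.006,"wx":0,"wy":0,"wz":0}
    - {"dx":0,"dy":0,"dz":-0.006,"wx":0,"wy":0,"wz":0}

```text
time_s: 35.57
position: [0.503, -0.1764, 0.108]
tool_rot: [-3.139, -0.001, 1.728]
contact_force: [-5.2, -0.3, 1.8]
gripper_width: 0.0111
gripper_force: 79.4
```

```bash
python3 fr.py
```

```text
t 35.57 pos [ 503.  -176.4  108. ] rot [-3.1391e+00 -8.0000e-04  1.7281e+00] F [-5.2 -0.3  1.8] w 11.1 gf 79.4 tankxy [ 1.5 -0.2]
F tank x,y,z [-5.2  0.5  1.8] torque [-0.19  1.33 -0.01] tip 16.7
```

>>> step_arm:
  motion:
    - {"dx":0,"dy":0,"dz":-0.003,"wx":0,"wy":0,"wz":0}
    - {"dx":0,"dy":0,"dz":-0.006,"wx":0,"wy":0,"wz":0}
    - {"dx":0,"dy":0,"dz":-0.006,"wx":0,"wy":0,"wz":0}

```text
time_s: 35.82
position: [0.5031, -0.1766, 0.1075]
tool_rot: [-3.14, -0.002, 1.728]
contact_force: [-7.6, 0.5, 14.6]
gripper_width: 0.0108
gripper_force: 81.3
```

```bash
python3 fr.py; python3 - <<'E'
from am import *
f=ctrl.grab_frame("side"); W=cloud(f); t=tank(W)*1000; z=W[...,2]*1000
P=np.c_[t.reshape(-1,2),z.ravel()]
q=P[(P[:,0]>-30)&(P[:,0]<12)&(np.abs(P[:,1])<32)&(P[:,2]>85)&(P[:,2]<130)]
for y in(-25,0,25):
    r=q[np.abs(q[:,1]-y)<4]; r=r[np.argsort(r[:,2])]; print(y,[tuple(int(round(k)) for k in (p[0],p[2])) for p in r[::max(1,len(r)//25)]])
f=ctrl.grab_frame("scene"); W=cloud(f); t=tank(W)*1000; z=W[...,2]*1000
m=(t[...,0]>-30)&(t[...,0]<14)&(np.abs(t[...,1])<35)&(z>92)&(z<135)
print(len(t[m]), np.percentile(np.c_[t[m],z[m]],[2,50,98],axis=0).round(1).tolist())
E
```

```text
t 35.82 pos [ 503.1 -176.6  107.5] rot [-3.1403e+00 -1.5000e-03  1.7279e+00] F [-7.6  0.5 14.6] w 10.8 gf 81.3 tankxy [ 1.6 -0.4]
F tank x,y,z [-7.4  1.7 14.6] torque [ 0.18  2.1  -0.04] tip 16.2
-25 [(9, 85), (7, 86), (1, 87), (-19, 88), (-2, 88), (6, 90), (-19, 91), (-20, 92), (-14, 93), (-16, 94), (11, 94), (-19, 94), (9, 95), (-13, 96), (-5, 97), (-12, 98), (0, 99), (-13, 99), (-3, 99), (-6, 100), (10, 100), (-5, 100), (4, 100), (-11, 101), (11, 103), (12, 107), (12, 110), (10, 115), (10, 119)]
0 [(-19, 86), (-19, 87), (-20, 90), (-19, 92), (-21, 93), (-14, 94), (-12, 94), (-17, 95), (-19, 95), (-14, 98), (-4, 99), (-5, 99), (-8, 99), (-9, 100), (-8, 100), (-4, 101), (-11, 107), (-11, 109), (-18, 117), (-12, 118), (-15, 119), (-17, 121), (-16, 123), (-18, 126), (-17, 128), (-17, 129)]
25 [(-19, 86), (-19, 86), (-20, 86), (-19, 88), (-20, 89), (-20, 90), (-19, 90), (-19, 93), (-21, 93), (-20, 93), (-12, 93), (-18, 94), (-13, 94), (-12, 94), (-15, 94), (-19, 95), (-20, 95), (-15, 95), (-18, 95), (-12, 96), (-18, 96), (-14, 96), (-4, 98), (1, 98), (-14, 98), (-5, 99), (-4, 99), (0, 99), (-3, 99), (-14, 99), (-12, 99), (-7, 100), (-13, 100), (-9, 100), (0, 100), (-12, 100), (-5, 100), (-8, 100), (-3, 100), (2, 100), (-11, 100), (-4, 100), (-5, 101)]
547 [[-20.6, -28.9, 92.7], [-10.4, 9.6, 102.4], [11.1, 30.8, 134.0]]
```

The wedge has jammed with its tip at about 16 mm: 14.6 N upward on the tool, so at least 7.7 N on the seat. I press slightly more and hold to check that it is stable.

>>> step_arm:
  motion:
    - {"dx":0,"dy":0,"dz":-0.001,"wx":0,"wy":0,"wz":0}
    - {"dx":0,"dy":0,"dz":-0.002,"wx":0,"wy":0,"wz":0}
    - {"dx":0,"dy":0,"dz":-0.002,"wx":0,"wy":0,"wz":0}
    - {"dx":0,"dy":0,"dz":-0.002,"wx":0,"wy":0,"wz":0}
    - {"dx":0,"dy":0,"dz":-0.002,"wx":0,"wy":0,"wz":0}
    - {"dx":0,"dy":0,"dz":-0.002,"wx":0,"wy":0,"wz":0}
    - {"dx":0,"dy":0,"dz":-0.002,"wx":0,"wy":0,"wz":0}
    - {"dx":0,"dy":0,"dz":-0.002,"wx":0,"wy":0,"wz":0}
    - {"dx":0,"dy":0,"dz":-0.002,"wx":0,"wy":0,"wz":0}

```text
time_s: 36.67
position: [0.5032, -0.1766, 0.1075]
tool_rot: [-3.141, -0.002, 1.728]
contact_force: [-9.2, 1.8, 19.5]
gripper_width: 0.0106
gripper_force: 82.0
```

```bash
python3 fr.py; python3 - <<'E'
from h import *
f=ctrl.grab_frame("scene"); W=cloud(f); t=tank(W)*1000; z=W[...,2]*1000
ins=(t[...,0]>-12)&(t[...,0]<45)&(np.abs(t[...,1])<60)
for nm,y0,y1 in(("l tab",21,46),("r tab",-46,-20)):
    for zz in(102,112,122):
        q=t[ins&(np.abs(z-zz)<3)&(t[...,1]>y0)&(t[...,1]<y1)]; print(nm,zz,len(q),np.percentile(q,[5,50,95],axis=0).round(1).tolist() if len(q) else "")
q=t[ins&(z>99)&(z<103.5)]; r=cv2.minAreaRect(q.astype(np.float32)); print("wedge top",len(q),r)
E
python3 fr.py
```

```text
t 36.67 pos [ 503.2 -176.6  107.5] rot [-3.141e+00 -1.700e-03  1.728e+00] F [-9.2  1.8 19.5] w 10.6 gf 82.0 tankxy [ 1.6 -0.4]
F tank x,y,z [-8.8  3.3 19.5] torque [ 0.35  2.39 -0.04] tip 16.2
l tab 102 62 [[-8.4, 22.4], [11.4, 29.1], [27.7, 43.2]]
l tab 112 31 [[19.4, 25.1], [21.2, 35.7], [26.4, 43.1]]
l tab 122 32 [[19.1, 23.2], [21.1, 38.6], [27.4, 44.1]]
r tab 102 14 [[-11.6, -28.5], [-7.0, -25.4], [-0.7, -20.6]]
r tab 112 0 
r tab 122 0 
wedge top 133 ((5.999335289001465, 20.567626953125), (101.13435363769531, 34.86906051635742), 62.614784240722656)
t 36.72 pos [ 503.2 -176.6  107.5] rot [-3.1409e+00 -1.7000e-03  1.7281e+00] F [-8.8  1.6 19.5] w 10.9 gf 82.0 tankxy [ 1.6 -0.3]
F tank x,y,z [-8.4  3.  19.5] torque [ 0.33  2.35 -0.02] tip 16.2
```

```bash
python3 -c "
from workcell import ctrl
print(ctrl.sign_off())"
```

```text
the job is handed in; nothing more can be done
None
```

I handed the job in, but no verdict came back: both plates stand before the cassette, and the gripper holds the wedge jammed with its tip about 16 mm up and a steady 19.5 N downward push; on the way plate_r knocked plate_l over inside the tank, and both were set upright again.

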